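# Charge the deburring machine and hold its recessed restart button

## Task

Empty the scoop tray of all four steel slugs into the hopper of the bench deburring machine and stand the tray back on the bench. Then take the stylus out of its wooden block, reach its thin end down through the round hole in the control box and push the recessed restart button fully down: finish while still gripping the stylus and holding the button down. Do not press the button before the slugs are in, and leave the other things on the bench where they are.

Things in the scene. Friction and masses are not known exactly. Their poses are not given: they have to be found in the camera images.
- machine: fixed grey bench deburring machine. Origin on the bench under its middle; at yaw 0 x points away from the robot, y to its left. Open hopper 200 (x) x 170 (y) x 120 mm high, walls 5, centred at (0, 55), sloped plates inside, floor 30 up; a motor sticks out 70 from its +x face. Beside it the control box, 120 x 100 x 90 mm high, centred at (-30, -85), one round hole in its aluminium top plate
- hopper (a point): centre of the hopper's mouth, at rim height (120 mm above the bench); inside the mouth is 190 (x) x 160 (y) mm; axes as the machine's
- aperture (a point): centre of the round hole, 18 mm across, in the control box's 6 mm thick top plate, at the plate's top face (90 mm above the bench); axes as the machine's
- restart (a joint): travel of the restart button, 0 = released, 0.006 m = fully down. It sits centred straight below the hole: round grey cap 28 mm across, its top 28 mm below the plate's top face when released. Sprung: starts to move at about 1.5 N, fully down at 5 N, springs back when let go
- tray: aluminium scoop tray, 150 (x) x 110 (y) mm, 0.28 kg. Origin: centre of underside. Floor 4, walls 30 high on three sides; open mouth at the -x end, a ramp rising to 9 over its last 25. Flat dark bar handle 12 thick (x), 110 long (y), 20 tall spans it at x = +5, its centre 75 up: pinch it from above, fingers closing along the tray's x. Mouth tipped 50 to 60 degrees down empties it
- slug0: steel slug sawn from bar, square block 28 x 28 x 22 mm, about 90 g; origin: centre of its underside at the start (turns with it). Lies flat in the tray at the start; smooth and oiled, slides on the tray at a slope of about 14 to 19 degrees
- slug1: steel slug sawn from bar, round, 28 mm diameter, 24 mm high, about 90 g; origin: centre of its underside at the start (turns with it). Lies flat in the tray at the start; smooth and oiled, slides on the tray at a slope of about 14 to 19 degrees
- slug2: steel slug sawn from bar, round, 28 mm diameter, 24 mm high, about 90 g; origin: centre of its underside at the start (turns with it). Lies flat in the tray at the start; smooth and oiled, slides on the tray at a slope of about 14 to 19 degrees
- slug3: steel slug sawn from bar, square block 28 x 28 x 22 mm, about 90 g; origin: centre of its underside at the start (turns with it). Lies flat in the tray at the start; smooth and oiled, slides on the tray at a slope of about 14 to 19 degrees
- holder: wooden block, fixed, 60 x 60 x 80 mm high, with an upright 10 mm hole through its middle. Origin: centre of its underside
- stylus: round steel stylus, 140 mm long, 90 g, upright in the block. From the tip: thin rod 8 mm across, 70 long, then a handle 18 mm across, 70 long, whose shoulder rests on the block's top, so the handle stands 80 to 150 mm above the bench. Origin: the tip; z points along it to the handle's top
- stylus_tip (a point): the stylus's thin end
- stylus_grip (a point): middle of the stylus's handle, 105 mm from the tip
- angle_iron: bystander: dark off-cut of angle iron, 120 x 40 x 40 mm, lying beyond the machine. Origin: centre of its underside
- disc: bystander: black grinding disc, 114 mm across, 6 mm thick, lying beyond the machine. Origin: centre of its underside
- can: bystander: metal can, 66 mm across, 100 mm high, beyond the machine. Origin: centre of its underside
Mind the look-alikes: they are no part of the job. What is meant by the stylus is not purple or yellow, and is the smaller of those in its own colour.

How it is judged:
By the outcome, as a careful person would: the job done as asked, in the order asked, and still so for the second after the job is handed in, while the arm keeps its last pose, push and grip.
It also fails if it takes over 72 s, if anything falls off the work surface, if the arm or the gripper's body presses on something with over 40 N, if the wrist force passes 120 N, or if a joint passes its speed limit or range.

## Robot

A 6-joint arm with a two-finger parallel gripper is mounted at the origin on the work surface. World frame = base frame: x ahead of the robot, y to its left, z up, the work surface at z = 0. Lengths are in m, angles in degrees, forces in N, time in s.
With the tool pointing down it reaches from about 0.375 to 0.9 m from the base axis. Payload 3.1 kg.
Tool frame: the origin (TCP) lies midway between the tips of the shut fingers; the grasp point (between the pads) lies bot.hold_point_z behind it (bot.hold_point_z is the distance from the TCP to the grasp point, in m); z points along the fingers, y is the direction in which the jaws open and shut (so a half turn about z gives the same grasp; the last joint's range is limited). The gripper opens to 87 mm and grips with 3 to 60 N. Pads are 19 mm wide; open, the fingers measure 117 mm over their backs; the gripper's body (75 mm by 190 mm) begins 51 mm behind the grasp point.
Start: joints at [-74.857, 30.224, 82.088, -0, 67.689, -10.227], TCP at [0.268, -0.565, 0.223] pointing down, gripper open.
Joint ranges: [-176.69, 176.69], [-43.24, 126.21], [12.49, 139.97], [-82, 262], [0, 151.66], [-163.58, 163.58]. Speed limits (degrees/s): [159.86, 159.86, 180, 180, 180, 180].

## Interface

Orientations are given as a 3x3 rotation matrix whose columns are the frame's x, y, z axes.
In Python, from rig import bot, vision, order gives the robot as it stands. The module is installed in compiled form; this text tells all that it offers.
- The arm moves only by the tool move_arm, never from a script. Its argument "moves" is a list of rows, each an object of numbers: "hand": the finger opening in mm, from 0 to 87; "x", "y", "z": the shift along the tool's x, y, z in units of 25 mm (1.0 is 25 mm); "wx", "wy", "wz": the turn, a rotation vector about the tool's x, y, z in degrees. In form: [{"hand": .., "x": .., "y": .., "z": .., "wx": .., "wy": .., "wz": ..}, ...]. A call has 1 to 20 rows; each row shifts and turns the commanded pose from where the row before left it, along the tool's axes as they then stand; what a row does not reach is not made up. A row lasts 1/10 s, in which the tool goes at most 50 mm and 8.59 degrees, less where a joint would pass 70% of its speed; a pose out of reach is approached as far as the arm can. A call is refused whole if a number of a shift passes 1 or a number of a turn 8.59, either way. A call with a gripper value outside its range is refused whole. The fingers move at their own pace and stop on an object; the grip force is fixed at half the most. Time passes only in rows, so rows that do not move let the fingers close. It gives the time, the measured TCP pose, the force and the opening at its end, in the units of the state.
- bot.read_state(): the state, without advancing time (a new reading comes with each control period).
- vision.capture(name): name is "scene" or "top"; returns a dict with "image" (420x560x3 uint8, red, green, blue), "z_map" (420x560 float32, m along the optical axis (not along the pixel's ray), 0 where there is no reading), "fx", "fy", "cx", "cy" (pixels), "pose" (4x4, takes a point from camera to world coordinates). Camera axes: x right, y down, z forward; pixel columns grow to the right and rows downward; lengths in m; the calibration is good to about 2 mm. A picture is of the moment at which its call begins.
- order.hand_in(): hands the job in, once; it reports no verdict.
The state is a dict: "time_s": time; "joint_positions": joint angles; "qvel": joint speeds; "tau": joint torques, N m; "position": TCP position; "tcp_rot": TCP orientation; "force": force on the tool from outside, world axes, zero at the start; "moment": the same for the moment, N m; "opening": opening from 0.0 (shut) to 1.0 (fully open).
Only numpy, scipy, OpenCV 4.12 (cv2) and the standard library are available. Lean on these libraries where they do the work, as an engineer would, in place of code of your own. Each camera call takes 0.05 s, during which the arm holds its last target.

## Working session

There is one attempt and no reset: what is moved stays moved. The work goes in short steps, Python scripts to look and compute and a tool call to move; the robot and the scene stay as the last step left them, time stands still between calls to the robot, and variables do not carry over. Pictures are saved under pics/ and viewed, and the job is handed in when it is done.

Besides the shell and the picture viewer there is one more tool, called as name([rows], argument=value, ...), one row to a line, values as JSON. move_arm: Moves the arm, as the interface text tells. Its arguments: {"type":"object","properties":{"moves":{"type":"array"}},"required":["moves"]}

```bash
mkdir -p pics
cat > h.py <<'E'
import numpy as np, cv2
from rig import bot, vision, order
def cap(n,f):
    c=vision.capture(n); cv2.imwrite('pics/'+f+'.png',cv2.cvtColor(c['image'],cv2.COLOR_RGB2BGR))
    np.savez('pics/'+f+'.npz',**{k:np.array(v) for k,v in c.items()}); return c
def ld(f): return np.load('pics/'+f+'.npz')
def world(c):
    z=c['z_map'].astype(float); v,u=np.mgrid[:420,:560]
    P=np.stack([(u-c['cx'])/c['fx']*z,(v-c['cy'])/c['fy']*z,z,np.ones_like(z)],-1)
    return (P@np.array(c['pose']).T)[...,:3]
def crop(f,u0,v0,u1,v1,s):
    i=cv2.imread('pics/'+f+'.png')[v0:v1,u0:u1]
    cv2.imwrite('pics/%s_c%d_%d.png'%(f,u0,v0),cv2.resize(i,None,fx=s,fy=s,interpolation=cv2.INTER_CUBIC))
E
python3 - <<'E'
from h import *
for n in ('scene','top'):
    c=cap(n,n+'0'); print(n,c['fx'],c['cx'],c['cy'],np.round(c['pose'],3))
s=bot.read_state(); print(s, bot.hold_point_z)
E
```

```text
scene 476.2375287712579 276.02229914010525 200.4149985537232 [[ 5.350e-01  5.310e-01 -6.570e-01  1.332e+00]
 [ 8.450e-01 -3.350e-01  4.170e-01 -4.230e-01]
 [ 1.000e-03 -7.780e-01 -6.280e-01  8.060e-01]
 [ 0.000e+00  0.000e+00  0.000e+00  1.000e+00]]
top 542.5048548990544 273.16960630543764 215.8579534042065 [[ 2.000e-03 -9.840e-01  1.800e-01  3.360e-01]
 [-1.000e+00 -1.000e-03  4.000e-03  4.400e-02]
 [-3.000e-03 -1.800e-01 -9.840e-01  1.543e+00]
 [ 0.000e+00  0.000e+00  0.000e+00  1.000e+00]]
{'time_s': 0.1, 'joint_positions': array([-7.48547169e+01,  3.02739740e+01,  8.21480120e+01, -9.18833672e-04,
        6.76884983e+01, -1.02255325e+01]), 'qvel': array([ 0.03901515, -0.06606423, -0.0504397 , -0.0624935 ,  0.02082039,
        0.03221769]), 'tau': array([-6.03011958e-04, -4.40987420e+01, -1.77150661e+01,  6.35481323e-02,
        5.34013531e-02, -5.27330030e-05]), 'position': array([ 0.26766538, -0.56406922,  0.22167162]), 'tcp_rot': array([[ 9.03551129e-01,  4.28479974e-01, -5.18126726e-04],
       [ 4.28480162e-01, -9.03549280e-01,  1.85746148e-03],
       [ 3.27732016e-04, -1.90031844e-03, -9.99998141e-01]]), 'force': array([-0.13393231,  0.43621985,  0.19086877]), 'moment': array([ 0.01255828, -0.04038344,  0.04213384]), 'opening': 0.9988390798795542} 0.0187
```

View pics/scene0.png

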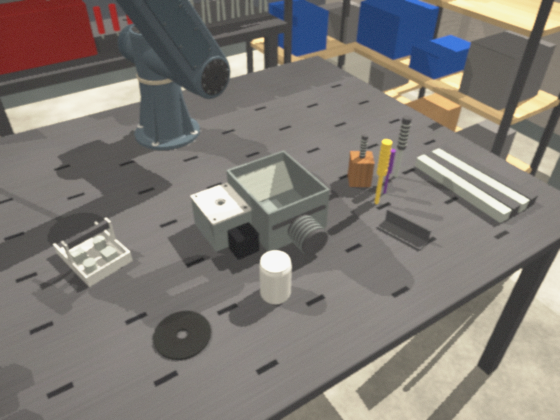

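View pics/top0.png

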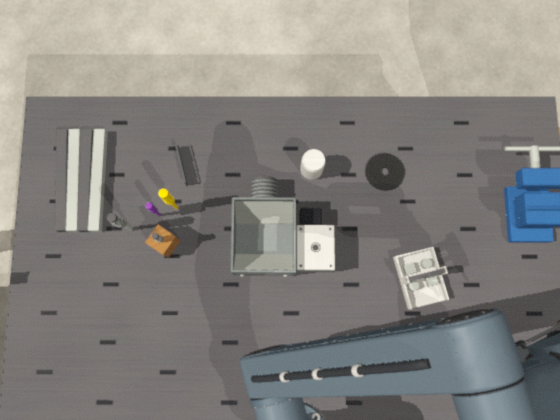

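Run:
```python
from h import *
crop('top0',90,150,230,270,5)
crop('top0',220,170,460,320,3)
crop('scene0',320,100,440,220,5)
crop('scene0',30,130,340,290,2.5)
```

```text
(no output)
```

View pics/top0_c90_150.png

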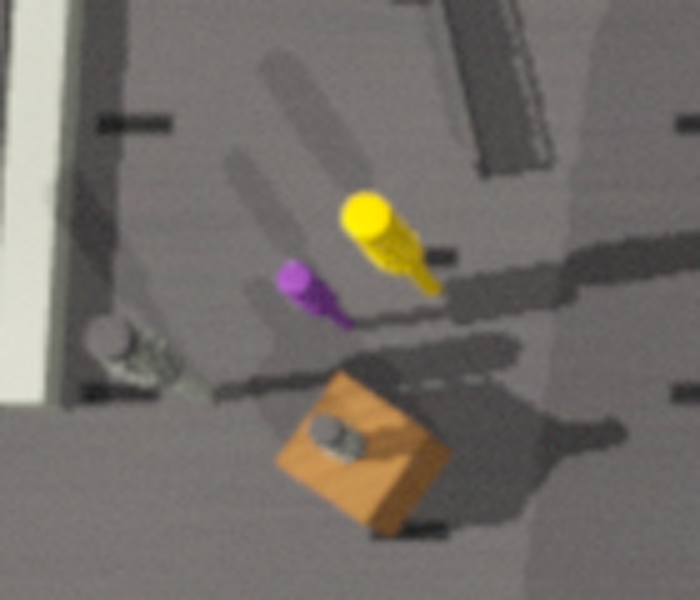

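View pics/top0_c220_170.png

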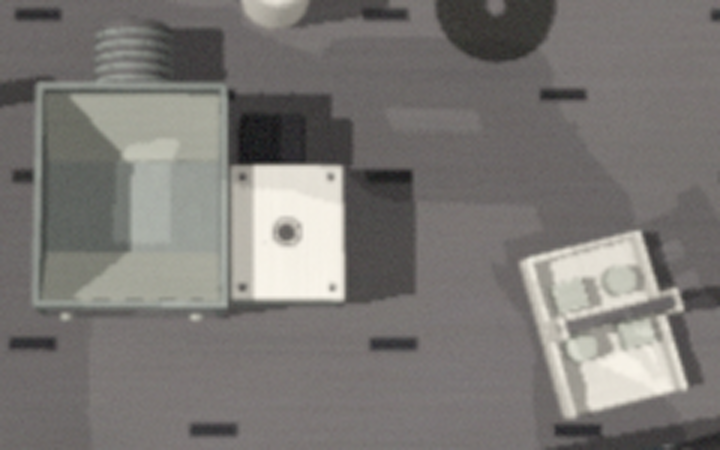

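View pics/scene0_c320_100.png

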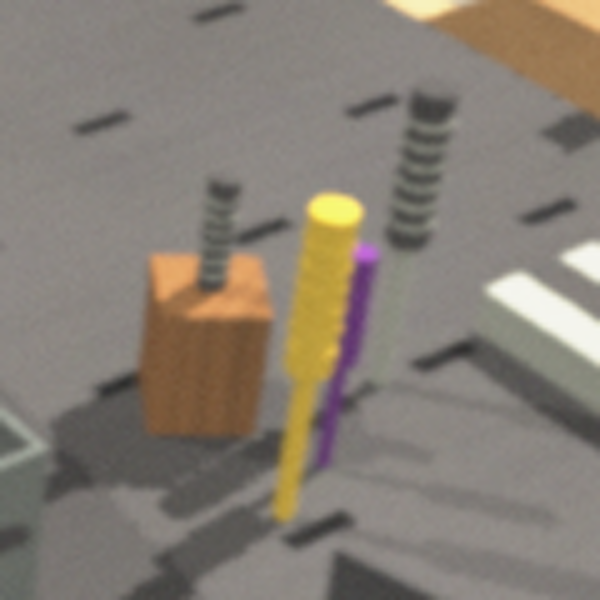

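View pics/scene0_c30_130.png

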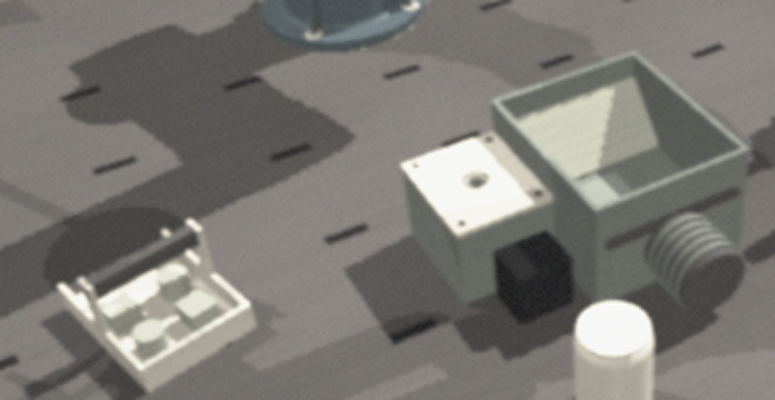

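```bash
cat >> h.py <<'E'
def ray(c,u,v,z):
    M=np.array(c['pose']); d=M[:3,:3]@np.array([(u-c['cx'])/c['fx'],(v-c['cy'])/c['fy'],1]); o=M[:3,3]
    return o+d*(z-o[2])/d[2]
E
python3 - <<'E'
from h import *
c=ld('top0'); W=world(c)
s=ld('scene0'); Ws=world(s)
np.set_printoptions(precision=4,suppress=True)
def rect(W,mask):
    p=W[mask][:,:2].astype(np.float32); r=cv2.minAreaRect(p); return len(p),r
for nm,W in (('top',W),('scene',Ws)):
    x,y,z=W[...,0],W[...,1],W[...,2]
    ok=(z>-.1)
    print(nm,'bench z',np.median(z[(x>.35)&(x<.6)&(abs(y)<.5)&(abs(z)<.02)]))
    m=ok&(abs(z-.09)<.006)&(x>.35)&(x<.75)&(y>-.2)&(y<.2); print('box',rect(W,m))
    m=ok&(abs(z-.12)<.006)&(x>.3)&(x<.75)&(y>-.2)&(y<.3); print('hop',rect(W,m))
    m=ok&(abs(z-.08)<.006)&(x>.3)&(x<.75)&(y>.25)&(y<.45); print('hold',rect(W,m))
    m=ok&(abs(z-.15)<.006)&(x>.3)&(x<.75)&(y>.25)&(y<.4); print('sty top',m.sum(),W[m].mean(0) if m.any() else 0)
    m=ok&(z>.085)&(z<.15)&(x>.3)&(x<.75)&(y>.25)&(y<.4); print('sty',m.sum(),W[m].mean(0) if m.any() else 0)
    m=ok&(z<.04)&(z>.02)&(x>.3)&(x<.75)&(y<-.2)&(y>-.5); print('tray',rect(W,m))
    m=ok&(abs(z-.08)<.012)&(x>.3)&(x<.75)&(y<-.2)&(y>-.5); print('bar',rect(W,m),W[m].mean(0))
for p in [(231.7,198.3),(296,198.3),(231,271.7),(296,272.7)]: print('rim',ray(c,*p,.12))
print('hole',ray(c,315.7,247.3,.09))
print('hole s',ray(s,30+477/2.5,130+181/2.5,.09))
print('sty top',ray(c,90+325/5,150+430/5,.15),ray(s,320+225/5,100+187/5,.15))
E
```

```text
top bench z -0.0010442383179324333
box (1955, ((0.5960320234298706, 0.022323094308376312), (0.30508118867874146, 0.2724636495113373), 0.8134878873825073))
hop (540, ((0.5482646226882935, 0.07560788840055466), (0.16908104717731476, 0.20060689747333527), 89.77538299560547))
hold (392, ((0.5575602054595947, 0.36854124069213867), (0.11848653107881546, 0.07333314418792725), 34.377384185791016))
sty top 52 [0.5666 0.3472 0.1486]
sty 201 [0.592  0.3535 0.1241]
tray (642, ((0.5354453325271606, -0.3394699692726135), (0.346879243850708, 0.11244331300258636), 14.388319969177246))
bar (213, ((0.44479241967201233, -0.3618837594985962), (0.019343659281730652, 0.1123734712600708), 13.911417007446289)) [ 0.4445 -0.3609  0.0829]
scene bench z 0.0005266153035672905
box (2257, ((0.5951093435287476, 0.027826793491840363), (0.2951122522354126, 0.2789771556854248), 2.9857327938079834))
hop (799, ((0.5467942357063293, 0.07743081450462341), (0.2047419399023056, 0.17461217939853668), 0.07486072182655334))
hold (317, ((0.5756198167800903, 0.353625625371933), (0.07714449614286423, 0.15431492030620575), 80.72924041748047))
sty top 66 [0.6031 0.3387 0.1498]
sty 429 [0.6079 0.3483 0.1195]
tray (972, ((0.44049128890037537, -0.3608711063861847), (0.15379609167575836, 0.1116236075758934), 13.998849868774414))
bar (488, ((0.44479820132255554, -0.3596002459526062), (0.02236230857670307, 0.11203082650899887), 14.473864555358887)) [ 0.4479 -0.3616  0.0796]
rim [0.6434 0.1606 0.12  ]
rim [ 0.6436 -0.0119  0.12  ]
rim [0.4469 0.1594 0.12  ]
rim [ 0.4445 -0.0107  0.12  ]
hole [ 0.5152 -0.0654  0.09  ]
hole s [ 0.5187 -0.0629  0.09  ]
sty top [0.5367 0.3557 0.15  ] [0.5476 0.351  0.15  ]
```

move_arm([
  {"hand": 87, "wz": -7.86},
  {"hand": 87, "wz": -7.86},
  {"hand": 87, "wz": -7.86},
  {"hand": 87, "wz": -7.86},
  {"hand": 87, "wz": -7.86},
  {"hand": 87, "wz": -7.86},
  {"hand": 87, "wz": -7.86},
  {"hand": 87, "wz": -7.86},
  {"hand": 87, "wz": -7.86},
  {"hand": 87, "wz": -7.86},
])

```text
schema error: expected keys hand, x, y, z, wx, wy, wz
```

```bash
cat >> h.py <<'E'
np.set_printoptions(precision=4,suppress=True)
import json,os
def st(log=True):
    s=bot.read_state()
    if log: open('log.jsonl','a').write(json.dumps([list(s['joint_positions']),list(s['position']),np.array(s['tcp_rot']).tolist()])+'\n')
    return s
def delta(target,R=None):
    """units along tool axes from now to target TCP; turn rotvec in tool frame"""
    from scipy.spatial.transform import Rotation as Ro
    s=st(); T=np.array(s['tcp_rot']); 
    print('t',s['time_s'],'pos',s['position'],'j',s['joint_positions'],'F',s['force'],'op',s['opening'])
    print('units',T.T@(np.array(target)-s['position'])/.025)
    if R is not None: print('turn',Ro.from_matrix(T.T@R).as_rotvec(degrees=True))
E
python3 - <<'E'
from h import *
a=np.radians(14); y=np.array([np.cos(a),np.sin(a),0]); z=np.array([0,0,-1.]); R=np.stack([np.cross(y,z),y,z],1)
delta([.445,-.3602,.16],R)
E
```

```text
t 0.1 pos [ 0.2677 -0.5641  0.2217] j [-74.8547  30.274   82.148   -0.0009  67.6885 -10.2255] F [-0.1339  0.4362  0.1909] op 0.9988390798795542
units [ 9.9026 -4.3242  2.4783]
turn [ -0.0783  -0.0904 -78.6288]
```

move_arm([
  {"hand": 87, "x": 0, "y": 0, "z": 0, "wx": 0, "wy": 0, "wz": -7.86},
  {"hand": 87, "x": 0, "y": 0, "z": 0, "wx": 0, "wy": 0, "wz": -7.86},
  {"hand": 87, "x": 0, "y": 0, "z": 0, "wx": 0, "wy": 0, "wz": -7.86},
  {"hand": 87, "x": 0, "y": 0, "z": 0, "wx": 0, "wy": 0, "wz": -7.86},
  {"hand": 87, "x": 0, "y": 0, "z": 0, "wx": 0, "wy": 0, "wz": -7.86},
  {"hand": 87, "x": 0, "y": 0, "z": 0, "wx": 0, "wy": 0, "wz": -7.86},
  {"hand": 87, "x": 0, "y": 0, "z": 0, "wx": 0, "wy": 0, "wz": -7.86},
  {"hand": 87, "x": 0, "y": 0, "z": 0, "wx": 0, "wy": 0, "wz": -7.86},
  {"hand": 87, "x": 0, "y": 0, "z": 0, "wx": 0, "wy": 0, "wz": -7.86},
  {"hand": 87, "x": 0, "y": 0, "z": 0, "wx": 0, "wy": 0, "wz": -7.86},
  {"hand": 87, "x": 0, "y": 0, "z": 0, "wx": 0, "wy": 0, "wz": 0},
])

```text
time_s: 1.2
position: [0.2677, -0.5643, 0.222]
tcp_rot: [[-0.241, 0.97, -0.0], [0.97, 0.241, 0.001], [0.001, -0.0, -1.0]]
force: [0.0, -0.1, 0.5]
opening: 1.001
```

Run:
```python
from h import *
a=np.radians(14); y=np.array([np.cos(a),np.sin(a),0]); z=np.array([0,0,-1.]); R=np.stack([np.cross(y,z),y,z],1)
delta([.445,-.3602,.16],R)
```

```text
t 1.2 pos [ 0.2677 -0.5643  0.222 ] j [-74.8585  30.2546  82.1241  -0.0016  67.6884 -88.8145] F [ 0.0087 -0.1431  0.5229] op 1.001054607284385
units [6.2107 8.8525 2.4873]
turn [-0.0028 -0.067  -0.0434]
```

move_arm([
  {"hand": 87, "x": 0.62, "y": 0.885, "z": 0.25, "wx": 0, "wy": 0, "wz": 0},
  {"hand": 87, "x": 0.62, "y": 0.885, "z": 0.25, "wx": 0, "wy": 0, "wz": 0},
  {"hand": 87, "x": 0.62, "y": 0.885, "z": 0.25, "wx": 0, "wy": 0, "wz": 0},
  {"hand": 87, "x": 0.62, "y": 0.885, "z": 0.25, "wx": 0, "wy": 0, "wz": 0},
  {"hand": 87, "x": 0.62, "y": 0.885, "z": 0.25, "wx": 0, "wy": 0, "wz": 0},
  {"hand": 87, "x": 0.62, "y": 0.885, "z": 0.25, "wx": 0, "wy": 0, "wz": 0},
  {"hand": 87, "x": 0.62, "y": 0.885, "z": 0.25, "wx": 0, "wy": 0, "wz": 0},
  {"hand": 87, "x": 0.62, "y": 0.885, "z": 0.25, "wx": 0, "wy": 0, "wz": 0},
  {"hand": 87, "x": 0.62, "y": 0.885, "z": 0.25, "wx": 0, "wy": 0, "wz": 0},
  {"hand": 87, "x": 0.62, "y": 0.885, "z": 0.25, "wx": 0, "wy": 0, "wz": 0},
  {"hand": 87, "x": 0, "y": 0, "z": 0, "wx": 0, "wy": 0, "wz": 0},
])

```text
time_s: 2.3
position: [0.4461, -0.3575, 0.159]
tcp_rot: [[-0.242, 0.97, -0.001], [0.97, 0.242, 0.003], [0.003, -0.001, -1.0]]
force: [0.2, -0.4, -0.1]
opening: 0.998
```

Run:
```python
from h import *
delta([.445,-.3602,.056])
c=cap('scene','s1'); crop('s1',20,130,260,300,3)
c=cap('top','t1')
```

```text
t 2.3 pos [ 0.4461 -0.3575  0.159 ] j [-49.9357  30.8779  93.2972   0.0704  56.015  -63.9747] F [ 0.177  -0.3631 -0.131 ] op 0.9983407393511933
units [-0.1087 -0.0666  4.1186]
```

View pics/s1_c20_130.png

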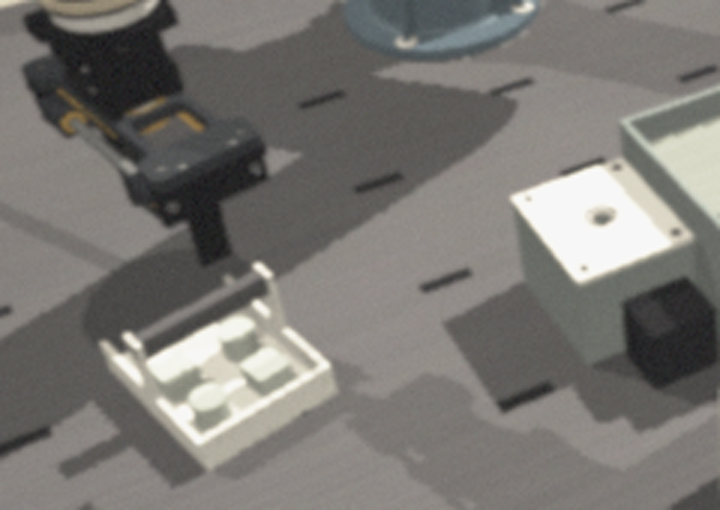

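View pics/t1.png

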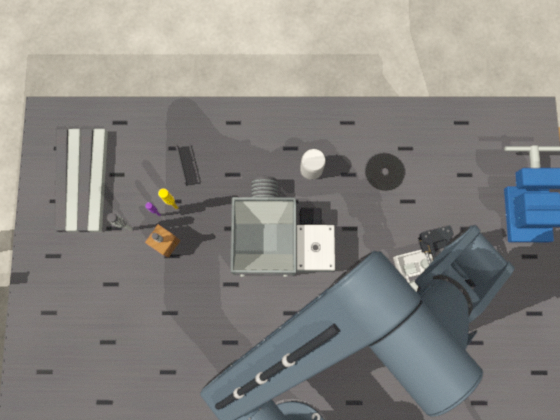

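move_arm([
  {"hand": 87, "x": -0.05, "y": -0.03, "z": 0.6, "wx": 0, "wy": 0, "wz": 0},
  {"hand": 87, "x": 0, "y": 0, "z": 0.7, "wx": 0, "wy": 0, "wz": 0},
  {"hand": 87, "x": 0, "y": 0, "z": 0.7, "wx": 0, "wy": 0, "wz": 0},
  {"hand": 87, "x": 0, "y": 0, "z": 0.7, "wx": 0, "wy": 0, "wz": 0},
  {"hand": 87, "x": 0, "y": 0, "z": 0.7, "wx": 0, "wy": 0, "wz": 0},
  {"hand": 87, "x": 0, "y": 0, "z": 0.5, "wx": 0, "wy": 0, "wz": 0},
  {"hand": 87, "x": 0, "y": 0, "z": 0.3, "wx": 0, "wy": 0, "wz": 0},
  {"hand": 87, "x": 0, "y": 0, "z": 0, "wx": 0, "wy": 0, "wz": 0},
  {"hand": 87, "x": 0, "y": 0, "z": 0, "wx": 0, "wy": 0, "wz": 0},
])

```text
time_s: 3.3
position: [0.4448, -0.3628, 0.0554]
tcp_rot: [[-0.241, 0.971, 0.001], [0.971, 0.241, -0.001], [-0.001, 0.0, -1.0]]
force: [0.9, -0.1, -0.1]
opening: 0.997
```

Run:
```python
from h import *
delta([.445,-.3602,.056])
```

```text
t 3.3 pos [ 0.4448 -0.3628  0.0554] j [-50.353   40.0092  96.8024  -0.0025  43.1396 -64.2878] F [ 0.881  -0.1073 -0.1388] op 0.9969226781325562
units [ 0.1     0.033  -0.0229]
```

move_arm([
  {"hand": 87, "x": 0.1, "y": 0.03, "z": 0, "wx": 0, "wy": 0, "wz": 0},
  {"hand": 40, "x": 0, "y": 0, "z": 0, "wx": 0, "wy": 0, "wz": 0},
  {"hand": 0, "x": 0, "y": 0, "z": 0, "wx": 0, "wy": 0, "wz": 0},
  {"hand": 0, "x": 0, "y": 0, "z": 0, "wx": 0, "wy": 0, "wz": 0},
  {"hand": 0, "x": 0, "y": 0, "z": 0, "wx": 0, "wy": 0, "wz": 0},
  {"hand": 0, "x": 0, "y": 0, "z": 0, "wx": 0, "wy": 0, "wz": 0},
  {"hand": 0, "x": 0, "y": 0, "z": 0, "wx": 0, "wy": 0, "wz": 0},
])

```text
time_s: 4.0
position: [0.4448, -0.3596, 0.055]
tcp_rot: [[-0.241, 0.97, -0.0], [0.97, 0.241, 0.0], [0.0, -0.0, -1.0]]
force: [0.3, -0.2, 0.0]
opening: 0.539
```

Run:
```python
from h import *
delta([.445,-.3602,.056])
c=ld('top0'); W=world(c); s=ld('scene0'); Ws=world(s)
# refine holder & stylus
for W_ in (W,Ws):
    x,y,z=W_[...,0],W_[...,1],W_[...,2]
    sel=(x>.44)&(x<.6)&(y>.27)&(y<.44)
    m=sel&(abs(z-.08)<.005); m=cv2.morphologyEx(m.astype(np.uint8),cv2.MORPH_OPEN,np.ones((3,3)))>0
    r=cv2.minAreaRect(W_[m][:,:2].astype(np.float32)); print('hold',m.sum(),r)
    v,u=np.nonzero(m); print(u.min(),u.max(),v.min(),v.max())
# holder top corners read in crops
for p in [(342,372),(450,455),(383,512),(277,462)]: print('top',ray(c,90+p[0]/5,150+p[1]/5,.08))
for p in [(150,257),(262,257),(272,318),(147,313)]: print('scn',ray(s,320+p[0]/5,100+p[1]/5,.08))
crop('top0',140,220,185,260,14); crop('scene0',340,125,385,190,9)
```

```text
t 4.0 pos [ 0.4448 -0.3596  0.055 ] j [-50.1459  39.9617  97.071    0.0005  42.9703 -64.1195] F [ 0.3286 -0.2421  0.0449] op 0.5391391995683971
units [-0.024   0.0021 -0.0387]
hold 202 ((0.5389240384101868, 0.35652315616607666), (0.06170422211289406, 0.05837325379252434), 56.939144134521484)
147 174 225 251
hold 269 ((0.5388969779014587, 0.35934266448020935), (0.06059883162379265, 0.06813692301511765), 55.93840026855469)
351 374 151 165
top [0.5788 0.3634 0.08  ]
top [0.5331 0.3028 0.08  ]
top [0.5019 0.3381 0.08  ]
top [0.5291 0.3968 0.08  ]
scn [0.4986 0.3494 0.08  ]
scn [0.5319 0.4022 0.08  ]
scn [0.5803 0.3667 0.08  ]
scn [0.5407 0.3129 0.08  ]
```

View pics/top0_c140_220.png

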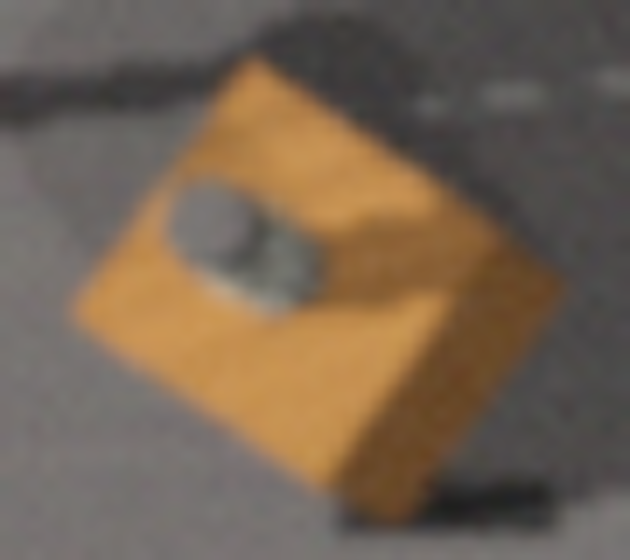

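View pics/scene0_c340_125.png

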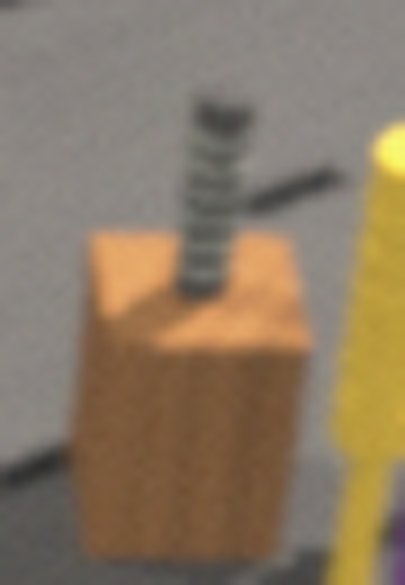

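move_arm([
  {"hand": 0, "x": 0, "y": 0, "z": 0, "wx": 0, "wy": 0, "wz": 0},
  {"hand": 0, "x": 0, "y": 0, "z": 0, "wx": 0, "wy": 0, "wz": 0},
  {"hand": 0, "x": 0, "y": 0, "z": 0, "wx": 0, "wy": 0, "wz": 0},
  {"hand": 0, "x": 0, "y": 0, "z": 0, "wx": 0, "wy": 0, "wz": 0},
  {"hand": 0, "x": 0, "y": 0, "z": 0, "wx": 0, "wy": 0, "wz": 0},
  {"hand": 0, "x": 0, "y": 0, "z": 0, "wx": 0, "wy": 0, "wz": 0},
  {"hand": 0, "x": 0, "y": 0, "z": 0, "wx": 0, "wy": 0, "wz": 0},
  {"hand": 0, "x": 0, "y": 0, "z": 0, "wx": 0, "wy": 0, "wz": 0},
])

```text
time_s: 4.8
position: [0.4444, -0.3595, 0.055]
tcp_rot: [[-0.241, 0.97, -0.001], [0.97, 0.241, 0.0], [0.001, -0.001, -1.0]]
force: [-2.5, 0.1, 0.2]
opening: 0.138
```

Run:
```python
from h import *
delta([.445,-.3602,.056])
c=ld('top0'); s=ld('scene0')
print(ray(c,155.2,235.9,.15), ray(s,365,137.8,.15))
print(ray(c,140+300/14.,220+280/14.,.085), ray(s,340+202/9,125+285/9,.08))
for p in [(255,58),(75,310),(335,492),(505,245)]: print('top',ray(c,140+p[0]/14,220+p[1]/14,.08))
```

```text
t 4.8 pos [ 0.4444 -0.3595  0.055 ] j [-50.1628  39.9569  97.0923  -0.0231  42.9925 -64.1169] F [-2.4904  0.1025  0.1701] op 0.1381186846903497
units [-0.031   0.0167 -0.0396]
[0.5369 0.3552 0.15  ] [0.5492 0.3497 0.15  ]
[0.5351 0.3524 0.085 ] [0.5374 0.3615 0.08  ]
top [0.5795 0.3639 0.08  ]
top [0.5299 0.3969 0.08  ]
top [0.4945 0.345  0.08  ]
top [0.5427 0.3138 0.08  ]
```

move_arm([
  {"hand": 0, "x": 0, "y": 0, "z": -0.1, "wx": 0, "wy": 0, "wz": 0},
  {"hand": 0, "x": 0, "y": 0, "z": -0.2, "wx": 0, "wy": 0, "wz": 0},
  {"hand": 0, "x": 0, "y": 0, "z": -0.3, "wx": 0, "wy": 0, "wz": 0},
  {"hand": 0, "x": 0, "y": 0, "z": -0.4, "wx": 0, "wy": 0, "wz": 0},
  {"hand": 0, "x": 0, "y": 0, "z": -0.5, "wx": 0, "wy": 0, "wz": 0},
  {"hand": 0, "x": 0, "y": 0, "z": -0.6, "wx": 0, "wy": 0, "wz": 0},
  {"hand": 0, "x": 0, "y": 0, "z": -0.7, "wx": 0, "wy": 0, "wz": 0},
  {"hand": 0, "x": 0, "y": 0, "z": -0.8, "wx": 0, "wy": 0, "wz": 0},
  {"hand": 0, "x": 0, "y": 0, "z": -0.8, "wx": 0, "wy": 0, "wz": 0},
  {"hand": 0, "x": 0, "y": 0, "z": -0.8, "wx": 0, "wy": 0, "wz": 0},
  {"hand": 0, "x": 0, "y": 0, "z": -0.8, "wx": 0, "wy": 0, "wz": 0},
  {"hand": 0, "x": 0, "y": 0, "z": -0.7, "wx": 0, "wy": 0, "wz": 0},
  {"hand": 0, "x": 0, "y": 0, "z": -0.6, "wx": 0, "wy": 0, "wz": 0},
  {"hand": 0, "x": 0, "y": 0, "z": -0.4, "wx": 0, "wy": 0, "wz": 0},
  {"hand": 0, "x": 0, "y": 0, "z": -0.2, "wx": 0, "wy": 0, "wz": 0},
  {"hand": 0, "x": 0, "y": 0, "z": -0.1, "wx": 0, "wy": 0, "wz": 0},
  {"hand": 0, "x": 0, "y": 0, "z": 0, "wx": 0, "wy": 0, "wz": 0},
  {"hand": 0, "x": 0, "y": 0, "z": 0, "wx": 0, "wy": 0, "wz": 0},
])

```text
time_s: 6.6
position: [0.4444, -0.3592, 0.2543]
tcp_rot: [[-0.241, 0.97, -0.001], [0.97, 0.241, 0.001], [0.002, -0.001, -1.0]]
force: [-0.2, -0.5, -5.4]
opening: 0.134
```

Run:
```python
from h import *
a=0; y=np.array([np.cos(a),np.sin(a),0]); z=np.array([0,0,-1.]); R=np.stack([np.cross(y,z),y,z],1)
delta([.56,.0755,.26],R)
c=cap('scene','s2')
# kinematic fit: planar, lateral offset
from scipy.optimize import least_squares
L=[json.loads(l) for l in open('log.jsonl')]
Q=np.array([l[0] for l in L]); P=np.array([l[1] for l in L])
def fk(p,q):
    q=np.radians(q); d1,L2,L3,h,Lt,off,r0=p
    a=q[1];b=q[1]+q[2];e=b+q[4]
    r=r0+L2*np.sin(a)+L3*np.sin(b)+h*np.cos(b)*-1+Lt*np.sin(e); z=d1+L2*np.cos(a)+L3*np.cos(b)+h*np.sin(b)+Lt*np.cos(e)
    return np.array([r*np.cos(q[0])-off*np.sin(q[0]), r*np.sin(q[0])+off*np.cos(q[0]), z])
f=lambda p: np.concatenate([fk(p,q)-x for q,x in zip(Q,P)]+[.01*(p-[.3,.35,.35,0,.3,.1,0])])
r=least_squares(f,[.3,.35,.35,0,.3,.1,0]); print(r.x, np.abs(f(r.x)[:-7]).max(), len(L))
```

```text
t 6.6 pos [ 0.4444 -0.3592  0.2543] j [-50.1476  24.0649  87.7281   0.0011  68.3064 -64.1184] F [-0.16   -0.4671 -5.3596] op 0.13441691829414393
units [15.7592  8.6833 -0.2111]
turn [-0.0532 -0.0843 13.9704]
[ 0.2863  0.5848  0.3917 -0.1125  0.3161  0.111   0.0009] 0.00026352412602070885 7
```

View pics/s2.png

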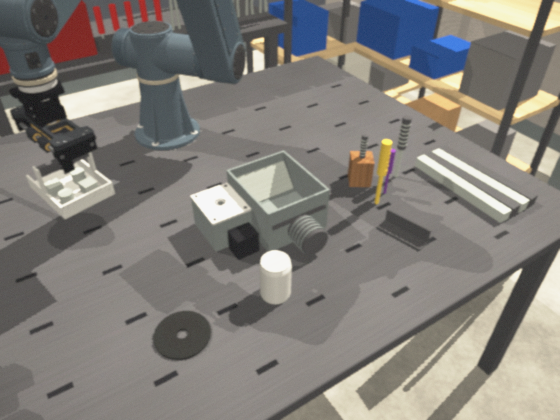

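```bash
cat > kin.py <<'E'
import numpy as np
from scipy.spatial.transform import Rotation as Ro
from scipy.optimize import least_squares
d1,L2,L3,h,Lt,off,r0=[ 0.2863,0.5848,0.3917,-0.1125,0.3161,0.111,0.0009]
LO=np.array([-176.69,-43.24,12.49,-82,0,-163.58]);HI=np.array([176.69,126.21,139.97,262,151.66,163.58])
def fk(q,s4=1):
    q=np.asarray(q,float)
    B=Ro.from_euler('z',q[0],degrees=True); A=B*Ro.from_euler('y',q[1],degrees=True); F=B*Ro.from_euler('y',q[1]+q[2],degrees=True)
    p=B.apply([r0,off,d1])+A.apply([0,0,L2])+F.apply([-h,0,L3])  # h: r+=-h cos b, z+= h sin b
    W=F*Ro.from_euler('z',s4*q[3],degrees=True)*Ro.from_euler('y',q[4],degrees=True)*Ro.from_euler('z',q[5],degrees=True)
    p=p+W.apply([0,0,Lt]); return p,W.as_matrix()
def ik(p,R,q0):
    def f(q):
        P,W=fk(q); return np.concatenate([(P-p)*10,Ro.from_matrix(W.T@R).as_rotvec()])
    r=least_squares(f,np.clip(q0,LO+.1,HI-.1),bounds=(LO,HI),x_scale=30.); return r.x,np.abs(r.fun).max()
E
python3 - <<'E'
from h import *; from kin import *
L=[json.loads(l) for l in open('log.jsonl')]
for l in L[-2:]:
    p,R=fk(l[0]); print(p-l[1]); print(R,np.array(l[2]))
E
```

```text
[ 0.     -0.      0.0001]
[[-0.9704 -0.2414 -0.0007]
 [-0.2414  0.9704  0.0004]
 [ 0.0006  0.0005 -1.    ]] [[-0.2414  0.9704 -0.0007]
 [ 0.9704  0.2414  0.0004]
 [ 0.0005 -0.0006 -1.    ]]
[ 0.0001 -0.0001  0.    ]
[[-0.9704 -0.2414 -0.0011]
 [-0.2414  0.9704  0.0013]
 [ 0.0007  0.0016 -1.    ]] [[-0.2414  0.9704 -0.0011]
 [ 0.9704  0.2414  0.0013]
 [ 0.0016 -0.0007 -1.    ]]
```

```bash
cat >> kin.py <<'E'
def fkT(q):
    p,R=fk(q); return p,R@Ro.from_euler('z',90,degrees=True).as_matrix()
def ikT(p,R,q0): return ik(p,R@Ro.from_euler('z',-90,degrees=True).as_matrix(),q0)
def tray_tool(yaw,th,lip):
    """tool pose with tray mouth-lip (tray x=-75,z=+5) at lip; th tip degrees"""
    T=Ro.from_euler('z',yaw,degrees=True)*Ro.from_euler('y',-th,degrees=True)  # mouth(-x) down: x up
    T=T.as_matrix(); x,y,z=T.T
    tcp=np.array(lip)+x*.080+z*(.055-.005)
    R=np.stack([np.cross(x,-z),x,-z],1); return tcp,R
E
python3 - <<'E'
from kin import *
np.set_printoptions(precision=1,suppress=True)
for yaw in (0,-20,20,40,70,90,-60,-90):
  for lip in ([.58,.0755,.14],):
    q=np.array([-10,30,90,0,60,-10-yaw]); 
    lipp=np.array([.547,.0755,.14])+.035*np.array([np.cos(np.radians(yaw)),np.sin(np.radians(yaw)),0])
    bad=None
    for th in range(0,60,5):
        p,R=tray_tool(yaw,th,lipp); q2,e=ikT(p,R,q)
        if e>.01: bad=th;break
        dq=np.abs(q2-q).max(); q=q2
        if th in(0,30,55): print(yaw,th,q,p.round(3),'dq%.0f'%dq)
    print(yaw,'bad',bad)
E
```

```text
0 0 [-3.1 35.5 77.5  0.  67.  -3.1] [0.7 0.1 0.2] dq12
0 30 [ -4.4  22.3 105.9   5.8  22.   -9.2] [0.6 0.1 0.2] dq8
0 bad 50
-20 0 [-6.6 34.7 79.1  0.  66.2 13.4] [0.7 0.  0.2] dq11
-20 30 [ -1.   22.9 104.6 -22.2  25.5  36.8] [0.6 0.  0.2] dq9
-20 bad 45
20 0 [  0.3  35.4  77.7   0.   66.9 -19.7] [0.7 0.1 0.2] dq12
20 30 [ -7.6  22.4 105.7  29.6  28.  -51. ] [0.6 0.1 0.2] dq11
20 55 [ -18.9   25.   128.4  121.4   37.1 -152.3] [0.6 0.1 0.2] dq15
20 bad None
40 0 [  3.4  34.4  79.7   0.   65.9 -36.6] [0.6 0.1 0.2] dq13
40 30 [-10.2  23.2 104.1  37.8  38.8 -77.3] [0.6 0.1 0.2] dq11
40 55 [ -26.5   26.6  122.3   88.8   48.7 -141. ] [0.6 0.1 0.2] dq11
40 bad None
70 0 [  7.   31.5  85.6   0.   62.9 -63. ] [0.6 0.2 0.2] dq17
70 30 [ -12.2   25.5   99.6   36.5   56.4 -103.2] [0.6 0.1 0.2] dq8
70 55 [ -28.5   31.4  107.7   60.    69.3 -136.2] [0.6 0.1 0.2] dq6
70 bad None
90 0 [  8.2  29.   90.8  -0.   60.3 -81.8] [0.5 0.2 0.2] dq18
90 30 [ -12.1   27.3   95.9   32.    67.2 -117.5] [0.5 0.2 0.2] dq5
90 55 [ -26.    35.5   96.8   47.9   83.1 -138. ] [0.5 0.1 0.2] dq3
90 bad None
-60 0 [-12.9  30.8  87.    0.   62.2  47.1] [ 0.6 -0.   0.2] dq3
-60 30 [  3.7  26.   98.6 -37.4  47.6  87.5] [0.6 0.  0.2] dq9
-60 55 [ 18.7  32.6 104.6 -71.3  58.  128.2] [0.6 0.  0.2] dq7
-60 bad None
-90 0 [-15.8  26.7  95.2  -0.   58.1  74.2] [ 0.5 -0.   0.2] dq6
-90 30 [  4.5  28.9  92.8 -33.3  65.1 110.7] [ 0.5 -0.   0.2] dq5
-90 55 [ 18.   38.8  88.4 -51.9  81.6 130.1] [0.5 0.  0.2] dq4
-90 bad None
```

move_arm([
  {"hand": 0, "x": 0.15, "y": 0.069, "z": 0, "wx": 0, "wy": 0, "wz": 0},
  {"hand": 0, "x": 0.3, "y": 0.137, "z": 0, "wx": 0, "wy": 0, "wz": 0},
  {"hand": 0, "x": 0.45, "y": 0.206, "z": 0, "wx": 0, "wy": 0, "wz": 0},
  {"hand": 0, "x": 0.6, "y": 0.275, "z": 0, "wx": 0, "wy": 0, "wz": 0},
  {"hand": 0, "x": 0.75, "y": 0.343, "z": 0, "wx": 0, "wy": 0, "wz": 0},
  {"hand": 0, "x": 0.9, "y": 0.412, "z": 0, "wx": 0, "wy": 0, "wz": 0},
  {"hand": 0, "x": 0.9, "y": 0.412, "z": 0, "wx": 0, "wy": 0, "wz": 0},
  {"hand": 0, "x": 0.9, "y": 0.412, "z": 0, "wx": 0, "wy": 0, "wz": 0},
  {"hand": 0, "x": 0.9, "y": 0.412, "z": 0, "wx": 0, "wy": 0, "wz": 0},
  {"hand": 0, "x": 0.9, "y": 0.412, "z": 0, "wx": 0, "wy": 0, "wz": 0},
  {"hand": 0, "x": 0.9, "y": 0.412, "z": 0, "wx": 0, "wy": 0, "wz": 0},
  {"hand": 0, "x": 0.9, "y": 0.412, "z": 0, "wx": 0, "wy": 0, "wz": 0},
  {"hand": 0, "x": 0.9, "y": 0.412, "z": 0, "wx": 0, "wy": 0, "wz": 0},
  {"hand": 0, "x": 0.9, "y": 0.412, "z": 0, "wx": 0, "wy": 0, "wz": 0},
  {"hand": 0, "x": 0.9, "y": 0.412, "z": 0, "wx": 0, "wy": 0, "wz": 0},
  {"hand": 0, "x": 0.75, "y": 0.343, "z": 0, "wx": 0, "wy": 0, "wz": 0},
  {"hand": 0, "x": 0.6, "y": 0.275, "z": 0, "wx": 0, "wy": 0, "wz": 0},
  {"hand": 0, "x": 0.45, "y": 0.206, "z": 0, "wx": 0, "wy": 0, "wz": 0},
  {"hand": 0, "x": 0.3, "y": 0.137, "z": 0, "wx": 0, "wy": 0, "wz": 0},
  {"hand": 0, "x": 0.15, "y": 0.069, "z": 0, "wx": 0, "wy": 0, "wz": 0},
])

```text
time_s: 8.65
position: [0.5131, 0.0061, 0.2551]
tcp_rot: [[-0.242, 0.97, -0.0], [0.97, 0.242, -0.0], [-0.0, -0.0, -1.0]]
force: [0.6, -0.3, -5.9]
opening: 0.136
```

Run:
```python
from h import *
delta([.547,.19,.254])
c=cap('scene','s3')
```

```text
t 8.65 pos [0.5131 0.0061 0.2551] j [-11.8072  19.2602  95.6926  -0.0037  65.0487 -25.8358] F [ 0.6199 -0.348  -5.8551] op 0.13626871644642913
units [6.8063 3.1001 0.0448]
```

View pics/s3.png

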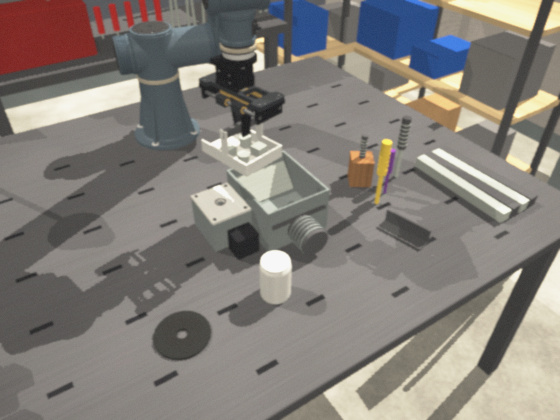

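move_arm([
  {"hand": 0, "x": 0.2, "y": 0.091, "z": 0, "wx": 0, "wy": 0, "wz": 0},
  {"hand": 0, "x": 0.4, "y": 0.182, "z": 0, "wx": 0, "wy": 0, "wz": 0},
  {"hand": 0, "x": 0.6, "y": 0.273, "z": 0, "wx": 0, "wy": 0, "wz": 0},
  {"hand": 0, "x": 0.8, "y": 0.364, "z": 0, "wx": 0, "wy": 0, "wz": 0},
  {"hand": 0, "x": 0.8, "y": 0.364, "z": 0, "wx": 0, "wy": 0, "wz": 0},
  {"hand": 0, "x": 0.8, "y": 0.364, "z": 0, "wx": 0, "wy": 0, "wz": 0},
  {"hand": 0, "x": 0.8, "y": 0.364, "z": 0, "wx": 0, "wy": 0, "wz": 0},
  {"hand": 0, "x": 0.8, "y": 0.364, "z": 0, "wx": 0, "wy": 0, "wz": 0},
  {"hand": 0, "x": 0.6, "y": 0.273, "z": 0, "wx": 0, "wy": 0, "wz": 0},
  {"hand": 0, "x": 0.5, "y": 0.228, "z": 0, "wx": 0, "wy": 0, "wz": 0},
  {"hand": 0, "x": 0.3, "y": 0.137, "z": 0, "wx": 0, "wy": 0, "wz": 0},
  {"hand": 0, "x": 0.2, "y": 0.091, "z": 0, "wx": 0, "wy": 0, "wz": 0},
  {"hand": 0, "x": 0, "y": 0, "z": 0, "wx": 0, "wy": 0, "wz": -2},
  {"hand": 0, "x": 0, "y": 0, "z": 0, "wx": 0, "wy": 0, "wz": -4},
  {"hand": 0, "x": 0, "y": 0, "z": 0, "wx": 0, "wy": 0, "wz": -6},
  {"hand": 0, "x": 0, "y": 0, "z": 0, "wx": 0, "wy": 0, "wz": -6},
  {"hand": 0, "x": 0, "y": 0, "z": 0, "wx": 0, "wy": 0, "wz": -6},
  {"hand": 0, "x": 0, "y": 0, "z": 0, "wx": 0, "wy": 0, "wz": -6},
  {"hand": 0, "x": 0, "y": 0, "z": 0, "wx": 0, "wy": 0, "wz": -6},
  {"hand": 0, "x": 0, "y": 0, "z": 0, "wx": 0, "wy": 0, "wz": -6},
])

```text
time_s: 10.7
position: [0.5473, 0.1881, 0.255]
tcp_rot: [[-0.831, 0.557, -0.0], [0.557, 0.831, -0.001], [-0.0, -0.001, -1.0]]
force: [-0.8, 0.3, -5.3]
opening: 0.135
```

move_arm([
  {"hand": 0, "x": 0, "y": 0, "z": 0, "wx": 0, "wy": 0, "wz": -6},
  {"hand": 0, "x": 0, "y": 0, "z": 0, "wx": 0, "wy": 0, "wz": -6},
  {"hand": 0, "x": 0, "y": 0, "z": 0, "wx": 0, "wy": 0, "wz": -6},
  {"hand": 0, "x": 0, "y": 0, "z": 0, "wx": 0, "wy": 0, "wz": -6},
  {"hand": 0, "x": 0, "y": 0, "z": 0, "wx": 0, "wy": 0, "wz": -4},
  {"hand": 0, "x": 0, "y": 0, "z": 0, "wx": 0, "wy": 0, "wz": -4},
  {"hand": 0, "x": 0, "y": 0, "z": 0, "wx": 0, "wy": 0, "wz": -2},
  {"hand": 0, "x": 0, "y": 0, "z": 0, "wx": 0, "wy": 0, "wz": 0},
  {"hand": 0, "x": 0, "y": 0, "z": 0, "wx": 0, "wy": 0, "wz": 0},
])

```text
time_s: 11.6
position: [0.5473, 0.1884, 0.255]
tcp_rot: [[-1.0, 0.002, -0.0], [0.002, 1.0, -0.0], [0.0, -0.0, -1.0]]
force: [0.4, 0.8, -6.2]
opening: 0.14
```

Run:
```python
from h import *; from kin import *
p,R=tray_tool(90,0,[.547,.11,.14]); print(p)
delta(p,R)
c=cap('scene','s4');cap('top','t4')
```

```text
[0.547 0.19  0.19 ]
t 11.6 pos [0.5473 0.1884 0.255 ] j [  7.944   24.575   86.6986  -0.0145  68.7376 -81.9385] F [ 0.3532  0.7639 -6.1973] op 0.13957593990997935
units [0.0121 0.0656 2.6013]
turn [-0.0149 -0.0091 -0.1122]
```

View pics/s4.png

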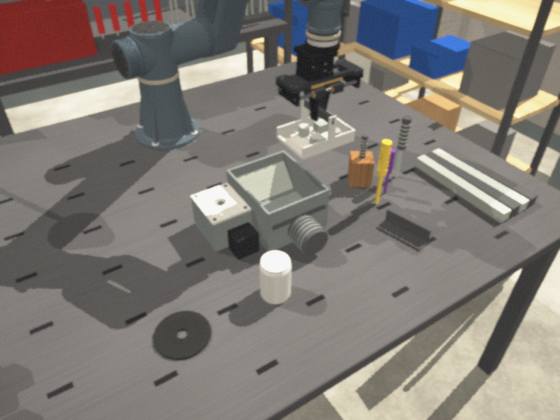

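View pics/t4.png

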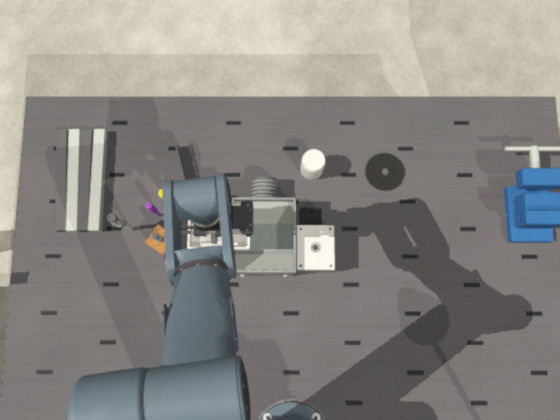

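Run:
```python
from h import *; from kin import *
for d in (2,3,5):
    p0,R0=tray_tool(90,10,[.547,.11,.14]); p1,R1=tray_tool(90,10+d,[.547,.11,.14])
    print(d,R0.T@(p1-p0)/.025, Ro.from_matrix(R0.T@R1).as_rotvec(degrees=True))
q=st()['joint_positions']
for th in (0,20,40,57):
    p,R=tray_tool(90,th,[.547,.11,.14]); q,e=ikT(p,R,q); print(th,q,e,p)
```

```text
2 [-0.     -0.0717 -0.1105] [-2. -0.  0.]
3 [-0.     -0.1091 -0.1647] [-3. -0.  0.]
5 [-0.     -0.1865 -0.2713] [-5.  0.  0.]
0 [  8.1032  28.9487  90.7792  -0.      60.272  -81.8968] 5.551115123125783e-15 [0.547 0.19  0.19 ]
20 [  -5.3816   26.4592   94.6002   22.5135   62.7847 -106.4584] 3.134612166939008e-11 [0.547  0.1681 0.2143]
40 [ -18.3051   29.6681   96.6333   39.6302   73.0928 -126.8988] 3.577693696854567e-13 [0.547  0.1391 0.2297]
57 [ -26.939    36.4726   96.708    48.6865   84.5121 -139.2267] 2.220446049250313e-15 [0.547  0.1116 0.2343]
```

move_arm([
  {"hand": 0, "x": 0.01, "y": 0.06, "z": 0.2, "wx": 0, "wy": 0, "wz": 0},
  {"hand": 0, "x": 0, "y": 0, "z": 0.5, "wx": 0, "wy": 0, "wz": 0},
  {"hand": 0, "x": 0, "y": 0, "z": 0.6, "wx": 0, "wy": 0, "wz": 0},
  {"hand": 0, "x": 0, "y": 0, "z": 0.6, "wx": 0, "wy": 0, "wz": 0},
  {"hand": 0, "x": 0, "y": 0, "z": 0.5, "wx": 0, "wy": 0, "wz": 0},
  {"hand": 0, "x": 0, "y": 0, "z": 0.2, "wx": 0, "wy": 0, "wz": 0},
  {"hand": 0, "x": 0, "y": -0.072, "z": -0.11, "wx": -2, "wy": 0, "wz": 0},
  {"hand": 0, "x": 0, "y": -0.109, "z": -0.165, "wx": -3, "wy": 0, "wz": 0},
  {"hand": 0, "x": 0, "y": -0.109, "z": -0.165, "wx": -3, "wy": 0, "wz": 0},
  {"hand": 0, "x": 0, "y": -0.072, "z": -0.11, "wx": -2, "wy": 0, "wz": 0},
  {"hand": 0, "x": 0, "y": -0.072, "z": -0.11, "wx": -2, "wy": 0, "wz": 0},
  {"hand": 0, "x": 0, "y": -0.072, "z": -0.11, "wx": -2, "wy": 0, "wz": 0},
  {"hand": 0, "x": 0, "y": -0.072, "z": -0.11, "wx": -2, "wy": 0, "wz": 0},
  {"hand": 0, "x": 0, "y": -0.072, "z": -0.11, "wx": -2, "wy": 0, "wz": 0},
  {"hand": 0, "x": 0, "y": -0.072, "z": -0.11, "wx": -2, "wy": 0, "wz": 0},
])

```text
time_s: 13.2
position: [0.5475, 0.1677, 0.2145]
tcp_rot: [[-1.0, -0.001, 0.001], [-0.0, 0.94, 0.342], [-0.002, 0.342, -0.94]]
force: [0.7, -0.4, -5.6]
opening: 0.13
```

Run:
```python
from h import *; from kin import *
p,R=tray_tool(90,20,[.547,.11,.14])
delta(p,R)
c=cap('scene','s5'); crop('s5',180,60,380,220,4)
```

```text
t 13.2 pos [0.5475 0.1677 0.2145] j [  -5.0172   26.4521   94.448    22.5151   62.7255 -106.0999] F [ 0.7144 -0.4294 -5.5979] op 0.13038123925196163
units [0.0204 0.0112 0.01  ]
turn [-0.0295  0.0819  0.0375]
```

View pics/s5_c180_60.png

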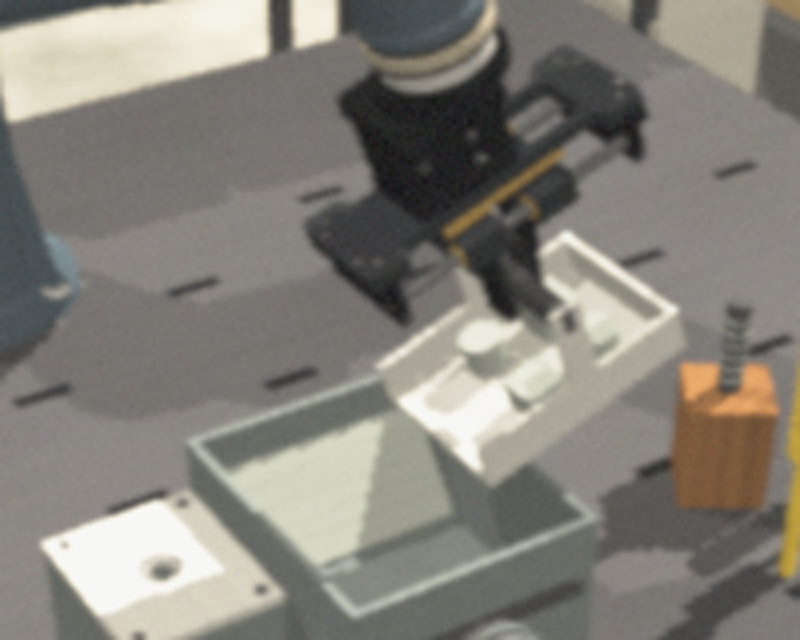

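move_arm([
  {"hand": 0, "x": 0, "y": -0.072, "z": -0.11, "wx": -2, "wy": 0, "wz": 0},
  {"hand": 0, "x": 0, "y": -0.072, "z": -0.11, "wx": -2, "wy": 0, "wz": 0},
  {"hand": 0, "x": 0, "y": -0.072, "z": -0.11, "wx": -2, "wy": 0, "wz": 0},
  {"hand": 0, "x": 0, "y": -0.072, "z": -0.11, "wx": -2, "wy": 0, "wz": 0},
  {"hand": 0, "x": 0, "y": -0.072, "z": -0.11, "wx": -2, "wy": 0, "wz": 0},
  {"hand": 0, "x": 0, "y": -0.072, "z": -0.11, "wx": -2, "wy": 0, "wz": 0},
  {"hand": 0, "x": 0, "y": -0.072, "z": -0.11, "wx": -2, "wy": 0, "wz": 0},
  {"hand": 0, "x": 0, "y": -0.072, "z": -0.11, "wx": -2, "wy": 0, "wz": 0},
  {"hand": 0, "x": 0, "y": -0.072, "z": -0.11, "wx": -2, "wy": 0, "wz": 0},
  {"hand": 0, "x": 0, "y": -0.072, "z": -0.11, "wx": -2, "wy": 0, "wz": 0},
  {"hand": 0, "x": 0, "y": -0.109, "z": -0.165, "wx": -3, "wy": 0, "wz": 0},
  {"hand": 0, "x": 0, "y": -0.109, "z": -0.165, "wx": -3, "wy": 0, "wz": 0},
  {"hand": 0, "x": 0, "y": -0.109, "z": -0.165, "wx": -3, "wy": 0, "wz": 0},
  {"hand": 0, "x": 0, "y": -0.109, "z": -0.165, "wx": -3, "wy": 0, "wz": 0},
  {"hand": 0, "x": 0, "y": -0.109, "z": -0.165, "wx": -3, "wy": 0, "wz": 0},
  {"hand": 0, "x": 0, "y": -0.072, "z": -0.11, "wx": -2, "wy": 0, "wz": 0},
  {"hand": 0, "x": 0, "y": 0, "z": 0, "wx": 0, "wy": 0, "wz": 0},
  {"hand": 0, "x": 0, "y": 0, "z": 0, "wx": 0, "wy": 0, "wz": 0},
  {"hand": 0, "x": 0, "y": 0, "z": 0, "wx": 0, "wy": 0, "wz": 0},
  {"hand": 0, "x": 0, "y": 0, "z": 0, "wx": 0, "wy": 0, "wz": 0},
])

```text
time_s: 15.25
position: [0.547, 0.1124, 0.2346]
tcp_rot: [[-1.0, -0.001, 0.0], [-0.0, 0.545, 0.838], [-0.001, 0.838, -0.545]]
force: [-0.7, 0.7, -2.2]
opening: 0.136
```

Run:
```python
from h import *; from kin import *
p,R=tray_tool(90,57,[.547,.11,.14])
delta(p,R)
c=cap('scene','s6'); crop('s6',180,60,380,220,4)
```

```text
t 15.25 pos [0.547  0.1124 0.2346] j [ -26.0343   35.8402   96.9101   49.2008   84.2491 -138.5166] F [-0.7467  0.6688 -2.18  ] op 0.13590657943434217
units [-0.0008 -0.0255 -0.0199]
turn [-0.053   0.0098  0.0555]
```

View pics/s6_c180_60.png

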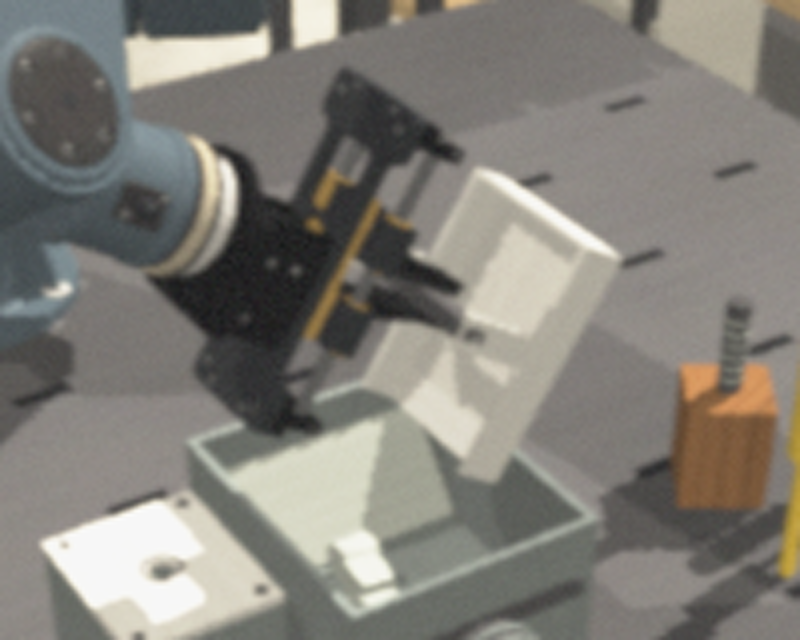

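move_arm([
  {"hand": 0, "x": 0, "y": 0, "z": 0, "wx": 3, "wy": 0, "wz": 0},
  {"hand": 0, "x": 0, "y": 0, "z": 0, "wx": 5, "wy": 0, "wz": 0},
  {"hand": 0, "x": 0, "y": 0, "z": 0, "wx": 6, "wy": 0, "wz": 0},
  {"hand": 0, "x": 0, "y": 0, "z": 0, "wx": 6, "wy": 0, "wz": 0},
  {"hand": 0, "x": 0, "y": 0, "z": 0, "wx": 6, "wy": 0, "wz": 0},
  {"hand": 0, "x": 0, "y": 0, "z": 0, "wx": 6, "wy": 0, "wz": 0},
  {"hand": 0, "x": 0, "y": 0, "z": 0, "wx": 6, "wy": 0, "wz": 0},
  {"hand": 0, "x": 0, "y": 0, "z": 0, "wx": 6, "wy": 0, "wz": 0},
  {"hand": 0, "x": 0, "y": 0, "z": 0, "wx": 6, "wy": 0, "wz": 0},
  {"hand": 0, "x": 0, "y": 0, "z": 0, "wx": 4, "wy": 0, "wz": 0},
  {"hand": 0, "x": 0, "y": 0, "z": 0, "wx": 3, "wy": 0, "wz": 0},
  {"hand": 0, "x": 0, "y": 0, "z": 0, "wx": 0, "wy": 0, "wz": 4},
  {"hand": 0, "x": 0, "y": 0, "z": 0, "wx": 0, "wy": 0, "wz": 8},
  {"hand": 0, "x": 0, "y": 0, "z": 0, "wx": 0, "wy": 0, "wz": 8},
  {"hand": 0, "x": 0, "y": 0, "z": 0, "wx": 0, "wy": 0, "wz": 8},
  {"hand": 0, "x": 0, "y": 0, "z": 0, "wx": 0, "wy": 0, "wz": 8},
  {"hand": 0, "x": 0, "y": 0, "z": 0, "wx": 0, "wy": 0, "wz": 8},
  {"hand": 0, "x": 0, "y": 0, "z": 0, "wx": 0, "wy": 0, "wz": 8},
  {"hand": 0, "x": 0, "y": 0, "z": 0, "wx": 0, "wy": 0, "wz": 8},
  {"hand": 0, "x": 0, "y": 0, "z": 0, "wx": 0, "wy": 0, "wz": 8},
])

```text
time_s: 17.3
position: [0.5458, 0.1127, 0.2342]
tcp_rot: [[-0.369, 0.93, -0.002], [0.93, 0.369, 0.001], [0.002, -0.002, -1.0]]
force: [-0.1, 0.1, -1.4]
opening: 0.131
```

move_arm([
  {"hand": 0, "x": 0, "y": 0, "z": 0, "wx": 0, "wy": 0, "wz": 6},
  {"hand": 0, "x": 0, "y": 0, "z": 0, "wx": 0, "wy": 0, "wz": 2},
  {"hand": 0, "x": 0, "y": 0, "z": 0, "wx": 0, "wy": 0, "wz": 0},
])

```text
time_s: 17.6
position: [0.546, 0.1126, 0.2342]
tcp_rot: [[-0.241, 0.97, -0.002], [0.97, 0.241, 0.001], [0.002, -0.001, -1.0]]
force: [0.8, 0.0, -2.5]
opening: 0.14
```

Run:
```python
from h import *
a=np.radians(14); y=np.array([np.cos(a),np.sin(a),0]); z=np.array([0,0,-1.]); R=np.stack([np.cross(y,z),y,z],1)
delta([.4445,-.3597,.12],R)
```

```text
t 17.6 pos [0.546  0.1126 0.2342] j [  0.1301  24.2518  91.069    0.0721  64.7826 -13.8741] F [ 0.7779  0.0025 -2.4603] op 0.1397152095908698
units [-17.3593  -8.4942   4.5533]
turn [-0.0848 -0.0881 -0.0265]
```

move_arm([
  {"hand": 0, "x": -0.3, "y": -0.147, "z": 0, "wx": 0, "wy": 0, "wz": 0},
  {"hand": 0, "x": -0.6, "y": -0.294, "z": 0, "wx": 0, "wy": 0, "wz": 0},
  {"hand": 0, "x": -0.9, "y": -0.44, "z": 0, "wx": 0, "wy": 0, "wz": 0},
  {"hand": 0, "x": -1, "y": -0.489, "z": 0, "wx": 0, "wy": 0, "wz": 0},
  {"hand": 0, "x": -1, "y": -0.489, "z": 0, "wx": 0, "wy": 0, "wz": 0},
  {"hand": 0, "x": -1, "y": -0.489, "z": 0, "wx": 0, "wy": 0, "wz": 0},
  {"hand": 0, "x": -1, "y": -0.489, "z": 0, "wx": 0, "wy": 0, "wz": 0},
  {"hand": 0, "x": -1, "y": -0.489, "z": 0, "wx": 0, "wy": 0, "wz": 0},
  {"hand": 0, "x": -1, "y": -0.489, "z": 0, "wx": 0, "wy": 0, "wz": 0},
  {"hand": 0, "x": -1, "y": -0.489, "z": 0, "wx": 0, "wy": 0, "wz": 0},
  {"hand": 0, "x": -1, "y": -0.489, "z": 0, "wx": 0, "wy": 0, "wz": 0},
  {"hand": 0, "x": -1, "y": -0.489, "z": 0, "wx": 0, "wy": 0, "wz": 0},
  {"hand": 0, "x": -1, "y": -0.489, "z": 0, "wx": 0, "wy": 0, "wz": 0},
  {"hand": 0, "x": -1, "y": -0.489, "z": 0, "wx": 0, "wy": 0, "wz": 0},
  {"hand": 0, "x": -1, "y": -0.489, "z": 0, "wx": 0, "wy": 0, "wz": 0},
  {"hand": 0, "x": -1, "y": -0.489, "z": 0.3, "wx": 0, "wy": 0, "wz": 0},
  {"hand": 0, "x": -1, "y": -0.489, "z": 0.5, "wx": 0, "wy": 0, "wz": 0},
  {"hand": 0, "x": -0.8, "y": -0.391, "z": 0.5, "wx": 0, "wy": 0, "wz": 0},
  {"hand": 0, "x": -0.5, "y": -0.245, "z": 0.5, "wx": 0, "wy": 0, "wz": 0},
  {"hand": 0, "x": -0.26, "y": -0.127, "z": 0.5, "wx": 0, "wy": 0, "wz": 0},
])

```text
time_s: 19.6
position: [0.4453, -0.3616, 0.1759]
tcp_rot: [[-0.24, 0.971, 0.0], [0.971, 0.24, 0.0], [0.0, 0.0, -1.0]]
force: [0.3, 0.2, -2.1]
opening: 0.132
```

move_arm([
  {"hand": 0, "x": 0, "y": 0, "z": 0.5, "wx": 0, "wy": 0, "wz": 0},
  {"hand": 0, "x": 0, "y": 0, "z": 0.5, "wx": 0, "wy": 0, "wz": 0},
  {"hand": 0, "x": 0, "y": 0, "z": 0.5, "wx": 0, "wy": 0, "wz": 0},
  {"hand": 0, "x": 0, "y": 0, "z": 0.5, "wx": 0, "wy": 0, "wz": 0},
  {"hand": 0, "x": 0, "y": 0, "z": 0.5, "wx": 0, "wy": 0, "wz": 0},
  {"hand": 0, "x": 0, "y": 0, "z": 0.5, "wx": 0, "wy": 0, "wz": 0},
  {"hand": 0, "x": 0, "y": 0, "z": 0.5, "wx": 0, "wy": 0, "wz": 0},
  {"hand": 0, "x": 0, "y": 0, "z": 0.4, "wx": 0, "wy": 0, "wz": 0},
  {"hand": 0, "x": 0, "y": 0, "z": 0.3, "wx": 0, "wy": 0, "wz": 0},
  {"hand": 0, "x": 0, "y": 0, "z": 0.15, "wx": 0, "wy": 0, "wz": 0},
  {"hand": 0, "x": 0, "y": 0, "z": 0, "wx": 0, "wy": 0, "wz": 0},
])

```text
time_s: 20.7
position: [0.4456, -0.3604, 0.0674]
tcp_rot: [[-0.241, 0.97, -0.001], [0.97, 0.241, 0.001], [0.001, -0.0, -1.0]]
force: [0.0, -1.5, -2.0]
opening: 0.134
```

Run:
```python
from h import *
delta([.4445,-.3597,.0555])
c=cap('scene','s7'); crop('s7',20,130,340,290,2.5)
```

```text
t 20.7 pos [ 0.4456 -0.3604  0.0674] j [-50.1319  38.8646  96.5737  -0.0009  44.6065 -64.0928] F [ 0.002  -1.4749 -1.961 ] op 0.1337892682460293
units [ 0.0378 -0.0365  0.4771]
```

View pics/s7_c20_130.png

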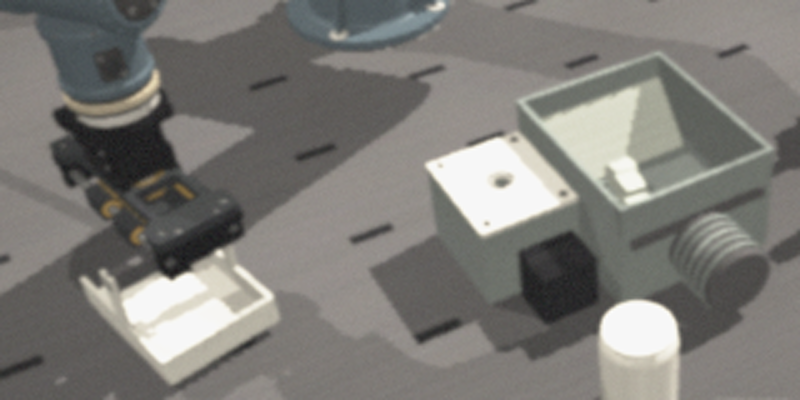

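Tray is empty and 12 mm above the bench. Lower the rest and release.

move_arm([
  {"hand": 0, "x": 0, "y": 0, "z": 0.2, "wx": 0, "wy": 0, "wz": 0},
  {"hand": 0, "x": 0, "y": 0, "z": 0.15, "wx": 0, "wy": 0, "wz": 0},
  {"hand": 0, "x": 0, "y": 0, "z": 0.1, "wx": 0, "wy": 0, "wz": 0},
  {"hand": 0, "x": 0, "y": 0, "z": 0.03, "wx": 0, "wy": 0, "wz": 0},
  {"hand": 0, "x": 0, "y": 0, "z": 0, "wx": 0, "wy": 0, "wz": 0},
  {"hand": 0, "x": 0, "y": 0, "z": 0, "wx": 0, "wy": 0, "wz": 0},
])

```text
time_s: 21.35
position: [0.4459, -0.3605, 0.056]
tcp_rot: [[-0.241, 0.97, 0.0], [0.97, 0.241, -0.0], [-0.0, 0.0, -1.0]]
force: [0.3, 0.3, -2.1]
opening: 0.134
```

move_arm([
  {"hand": 0, "x": 0, "y": 0, "z": 0.04, "wx": 0, "wy": 0, "wz": 0},
  {"hand": 0, "x": 0, "y": 0, "z": 0.0, "wx": 0, "wy": 0, "wz": 0},
  {"hand": 0, "x": 0, "y": 0, "z": 0, "wx": 0, "wy": 0, "wz": 0},
])

```text
time_s: 21.65
position: [0.4459, -0.3606, 0.0551]
tcp_rot: [[-0.241, 0.97, 0.0], [0.97, 0.241, -0.0], [-0.0, 0.0, -1.0]]
force: [1.0, -0.5, -2.2]
opening: 0.132
```

move_arm([
  {"hand": 0, "x": 0, "y": 0, "z": 0.03, "wx": 0, "wy": 0, "wz": 0},
  {"hand": 0, "x": 0, "y": 0, "z": 0.03, "wx": 0, "wy": 0, "wz": 0},
  {"hand": 0, "x": 0, "y": 0, "z": 0, "wx": 0, "wy": 0, "wz": 0},
])

```text
time_s: 21.95
position: [0.446, -0.3606, 0.055]
tcp_rot: [[-0.242, 0.97, 0.0], [0.97, 0.242, -0.001], [-0.001, 0.0, -1.0]]
force: [-2.1, 2.0, 8.3]
opening: 0.133
```

move_arm([
  {"hand": 70, "x": 0, "y": 0, "z": 0, "wx": 0, "wy": 0, "wz": 0},
  {"hand": 70, "x": 0, "y": 0, "z": 0, "wx": 0, "wy": 0, "wz": 0},
  {"hand": 70, "x": 0, "y": 0, "z": 0, "wx": 0, "wy": 0, "wz": 0},
  {"hand": 70, "x": 0, "y": 0, "z": 0, "wx": 0, "wy": 0, "wz": 0},
  {"hand": 70, "x": 0, "y": 0, "z": 0, "wx": 0, "wy": 0, "wz": 0},
  {"hand": 70, "x": 0, "y": 0, "z": 0, "wx": 0, "wy": 0, "wz": 0},
  {"hand": 70, "x": 0, "y": 0, "z": -0.2, "wx": 0, "wy": 0, "wz": 0},
  {"hand": 70, "x": 0, "y": 0, "z": -0.5, "wx": 0, "wy": 0, "wz": 0},
  {"hand": 70, "x": 0, "y": 0, "z": -0.7, "wx": 0, "wy": 0, "wz": 0},
  {"hand": 70, "x": 0, "y": 0, "z": -0.9, "wx": 0, "wy": 0, "wz": 0},
  {"hand": 70, "x": 0, "y": 0, "z": -1, "wx": 0, "wy": 0, "wz": 0},
  {"hand": 70, "x": 0, "y": 0, "z": -1, "wx": 0, "wy": 0, "wz": 0},
  {"hand": 70, "x": 0, "y": 0, "z": -1, "wx": 0, "wy": 0, "wz": 0},
  {"hand": 70, "x": 0, "y": 0, "z": -1, "wx": 0, "wy": 0, "wz": 0},
  {"hand": 70, "x": 0, "y": 0, "z": -0.6, "wx": 0, "wy": 0, "wz": 0},
  {"hand": 70, "x": 0, "y": 0, "z": -0.3, "wx": 0, "wy": 0, "wz": 0},
  {"hand": 70, "x": 0, "y": 0, "z": 0, "wx": 0, "wy": 0, "wz": 0},
])

```text
time_s: 23.65
position: [0.4462, -0.3609, 0.2352]
tcp_rot: [[-0.241, 0.97, 0.002], [0.97, 0.241, -0.002], [-0.003, 0.001, -1.0]]
force: [-0.6, -0.1, 0.2]
opening: 0.807
```

Run:
```python
from h import *
delta([.538,.356,.235])
cs=cap('scene','s8'); crop('s8',20,130,340,290,2.5)
c=cap('top','t8')
print('purple base',ray(c,90+352/5,150+325/5,0),'yellow',ray(c,90+437/5,150+288/5,0))
print('pur/yel base scene',ray(cs,320+323/5,100+465/5,0),ray(cs,320+285/5,100+518/5,0))
W=world(c); z=W[...,2]; x=W[...,0]; y=W[...,1]
for u0,u1,v0,v1,n in ((145,152,201,208,'pur'),(160,167,188,195,'yel'),(108,118,212,220,'grey'),(152,158,233,238,'sty')):
    print(n,W[v0:v1,u0:u1].reshape(-1,3)[np.argmax(z[v0:v1,u0:u1])])
```

```text
t 23.65 pos [ 0.4462 -0.3609  0.2352] j [-50.1204  25.3579  88.8957  -0.      65.5627 -64.0943] F [-0.5514 -0.1383  0.2104] op 0.8066688347990225
units [26.9413 10.4881 -0.0568]
purple base [0.6197 0.3762 0.    ] yellow [0.6416 0.3276 0.    ]
pur/yel base scene [0.6205 0.3819 0.    ] [0.6442 0.3332 0.    ]
pur [0.6171 0.3786 0.1447]
yel [0.6371 0.3287 0.1998]
grey [0.5761 0.459  0.1945]
sty [0.5412 0.3523 0.1546]
```

View pics/s8_c20_130.png

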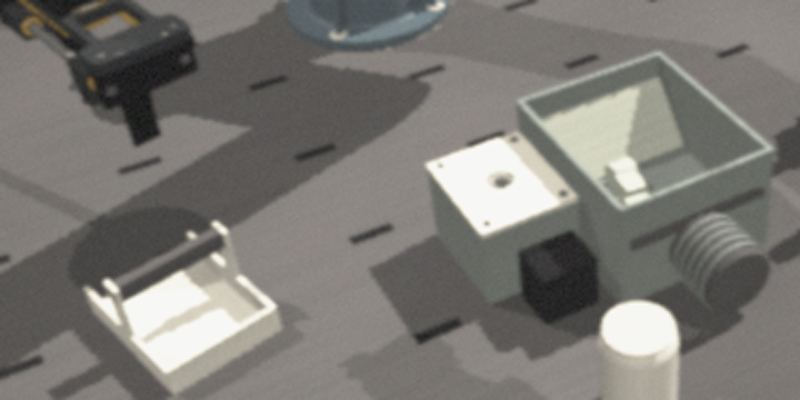

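View pics/t8.png

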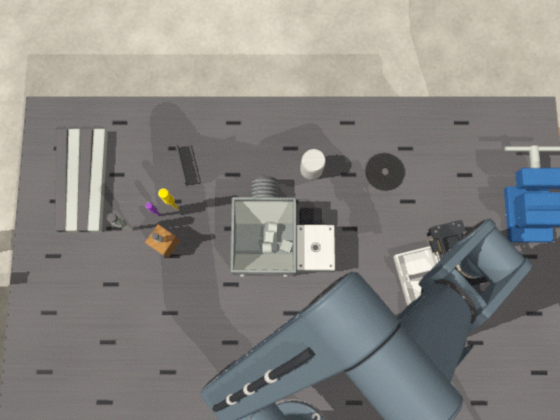

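move_arm([
  {"hand": 70, "x": 0, "y": 0, "z": 0, "wx": 0, "wy": 0, "wz": 7.4},
  {"hand": 70, "x": 0, "y": 0, "z": 0, "wx": 0, "wy": 0, "wz": 7.4},
  {"hand": 70, "x": 0, "y": 0, "z": 0, "wx": 0, "wy": 0, "wz": 7.4},
  {"hand": 70, "x": 0, "y": 0, "z": 0, "wx": 0, "wy": 0, "wz": 7.4},
  {"hand": 70, "x": 0, "y": 0, "z": 0, "wx": 0, "wy": 0, "wz": 7.4},
  {"hand": 70, "x": 0, "y": 0, "z": 0, "wx": 0, "wy": 0, "wz": 7.4},
  {"hand": 70, "x": 0, "y": 0, "z": 0, "wx": 0, "wy": 0, "wz": 7.4},
  {"hand": 70, "x": 0, "y": 0, "z": 0, "wx": 0, "wy": 0, "wz": 7.4},
  {"hand": 70, "x": 0, "y": 0, "z": 0, "wx": 0, "wy": 0, "wz": 7.4},
  {"hand": 70, "x": 0, "y": 0, "z": 0, "wx": 0, "wy": 0, "wz": 7.4},
  {"hand": 70, "x": 0.23, "y": -0.3, "z": 0, "wx": 0, "wy": 0, "wz": 0},
  {"hand": 70, "x": 0.46, "y": -0.6, "z": 0, "wx": 0, "wy": 0, "wz": 0},
  {"hand": 70, "x": 0.688, "y": -0.9, "z": 0, "wx": 0, "wy": 0, "wz": 0},
  {"hand": 70, "x": 0.764, "y": -1, "z": 0, "wx": 0, "wy": 0, "wz": 0},
  {"hand": 70, "x": 0.764, "y": -1, "z": 0, "wx": 0, "wy": 0, "wz": 0},
  {"hand": 70, "x": 0.764, "y": -1, "z": 0, "wx": 0, "wy": 0, "wz": 0},
  {"hand": 70, "x": 0.764, "y": -1, "z": 0, "wx": 0, "wy": 0, "wz": 0},
  {"hand": 70, "x": 0.764, "y": -1, "z": 0, "wx": 0, "wy": 0, "wz": 0},
  {"hand": 70, "x": 0.764, "y": -1, "z": 0, "wx": 0, "wy": 0, "wz": 0},
  {"hand": 70, "x": 0.764, "y": -1, "z": 0, "wx": 0, "wy": 0, "wz": 0},
])

```text
time_s: 25.75
position: [0.4805, -0.0829, 0.2331]
tcp_rot: [[0.865, 0.502, -0.001], [0.502, -0.865, 0.001], [-0.001, -0.002, -1.0]]
force: [0.1, 0.6, 0.1]
opening: 0.803
```

move_arm([
  {"hand": 70, "x": 0.764, "y": -1, "z": 0, "wx": 0, "wy": 0, "wz": 0},
  {"hand": 70, "x": 0.764, "y": -1, "z": 0, "wx": 0, "wy": 0, "wz": 0},
  {"hand": 70, "x": 0.764, "y": -1, "z": 0, "wx": 0, "wy": 0, "wz": 0},
  {"hand": 70, "x": 0.764, "y": -1, "z": 0, "wx": 0, "wy": 0, "wz": 0},
  {"hand": 70, "x": 0.764, "y": -1, "z": 0, "wx": 0, "wy": 0, "wz": 0},
  {"hand": 70, "x": 0.764, "y": -1, "z": 0, "wx": 0, "wy": 0, "wz": 0},
  {"hand": 70, "x": 0.764, "y": -1, "z": 0, "wx": 0, "wy": 0, "wz": 0},
  {"hand": 70, "x": 0.764, "y": -1, "z": 0, "wx": 0, "wy": 0, "wz": 0},
  {"hand": 70, "x": 0.764, "y": -1, "z": 0, "wx": 0, "wy": 0, "wz": 0},
  {"hand": 70, "x": 0.764, "y": -1, "z": 0, "wx": 0, "wy": 0, "wz": 0},
  {"hand": 70, "x": 0.764, "y": -1, "z": 0, "wx": 0, "wy": 0, "wz": 0},
  {"hand": 70, "x": 0.688, "y": -0.9, "z": 0, "wx": 0, "wy": 0, "wz": 0},
  {"hand": 70, "x": 0.46, "y": -0.6, "z": 0, "wx": 0, "wy": 0, "wz": 0},
  {"hand": 70, "x": 0.23, "y": -0.3, "z": 0, "wx": 0, "wy": 0, "wz": 0},
  {"hand": 70, "x": 0, "y": 0, "z": 0, "wx": 0, "wy": 0, "wz": 0},
  {"hand": 70, "x": 0, "y": 0, "z": 0, "wx": 0, "wy": 0, "wz": 0},
])

```text
time_s: 27.35
position: [0.533, 0.3127, 0.2332]
tcp_rot: [[0.866, 0.5, -0.001], [0.5, -0.866, -0.001], [-0.001, 0.0, -1.0]]
force: [0.4, 0.0, -0.3]
opening: 0.803
```

Run:
```python
from h import *
a=np.radians(-60); y=np.array([np.cos(a),np.sin(a),0]); z=np.array([0,0,-1.]); R=np.stack([np.cross(y,z),y,z],1)
delta([.539,.356,.0965],R)
c=cap('scene','s9'); crop('s9',280,60,440,220,4)
crop('t8',225,190,340,280,6)
```

```text
t 27.35 pos [0.533  0.3127 0.2332] j [20.0689 29.057  82.4069 -0.0392 68.6096 80.0973] F [ 0.3933  0.0454 -0.2818] op 0.802604990693767
units [ 1.0798 -1.383   5.4666]
turn [ 0.0233  0.0787 -0.0141]
```

View pics/s9_c280_60.png

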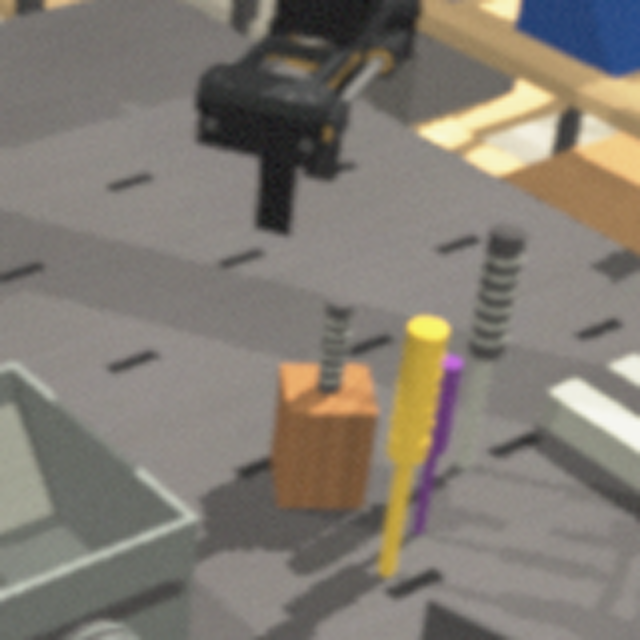

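View pics/t8_c225_190.png

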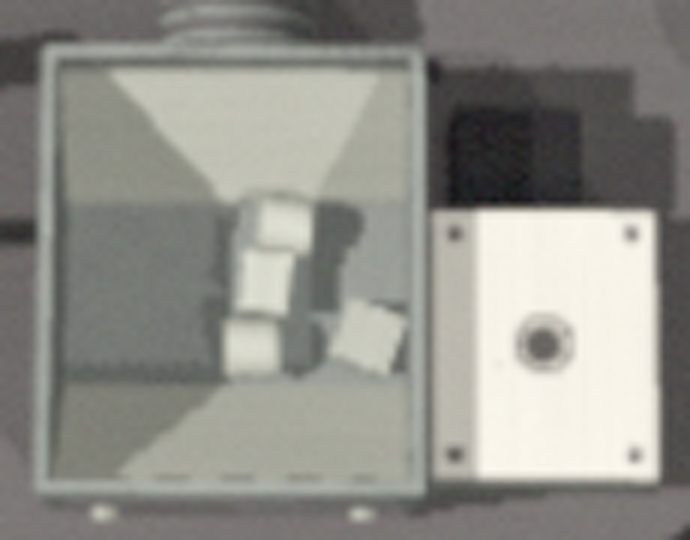

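move_arm([
  {"hand": 70, "x": 0.2, "y": -0.26, "z": 0, "wx": 0, "wy": 0, "wz": 0},
  {"hand": 70, "x": 0.34, "y": -0.43, "z": 0, "wx": 0, "wy": 0, "wz": 0},
  {"hand": 70, "x": 0.34, "y": -0.43, "z": 0, "wx": 0, "wy": 0, "wz": 0},
  {"hand": 70, "x": 0.2, "y": -0.26, "z": 0, "wx": 0, "wy": 0, "wz": 0},
  {"hand": 70, "x": 0, "y": 0, "z": 0, "wx": 0, "wy": 0, "wz": 0},
  {"hand": 70, "x": 0, "y": 0, "z": 0.5, "wx": 0, "wy": 0, "wz": 0},
  {"hand": 70, "x": 0, "y": 0, "z": 0.7, "wx": 0, "wy": 0, "wz": 0},
  {"hand": 70, "x": 0, "y": 0, "z": 0.7, "wx": 0, "wy": 0, "wz": 0},
  {"hand": 70, "x": 0, "y": 0, "z": 0.4, "wx": 0, "wy": 0, "wz": 0},
  {"hand": 70, "x": 0, "y": 0, "z": 0, "wx": 0, "wy": 0, "wz": 0},
])

```text
time_s: 28.4
position: [0.5383, 0.3559, 0.1735]
tcp_rot: [[0.866, 0.499, -0.005], [0.499, -0.866, -0.002], [-0.005, -0.0, -1.0]]
force: [-0.2, 0.4, 0.0]
opening: 0.804
```

Run:
```python
from h import *
delta([.539,.356,.0965])
c=cap('scene','s10'); crop('s10',300,80,420,200,5)
c=cap('top','t10'); crop('t10',120,200,220,280,6)
```

```text
t 28.4 pos [0.5383 0.3559 0.1735] j [23.5668 35.0197 81.4561 -0.0088 63.8095 83.6217] F [-0.2323  0.409   0.0103] op 0.8041583243151211
units [0.0432 0.0105 3.0809]
```

View pics/s10_c300_80.png

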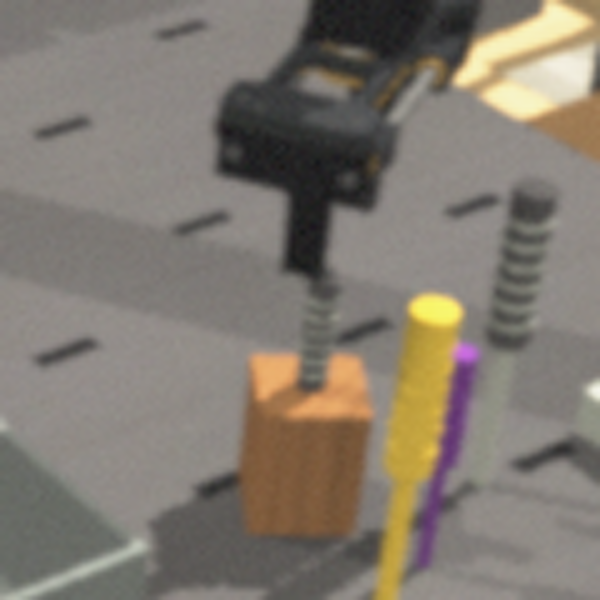

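View pics/t10_c120_200.png

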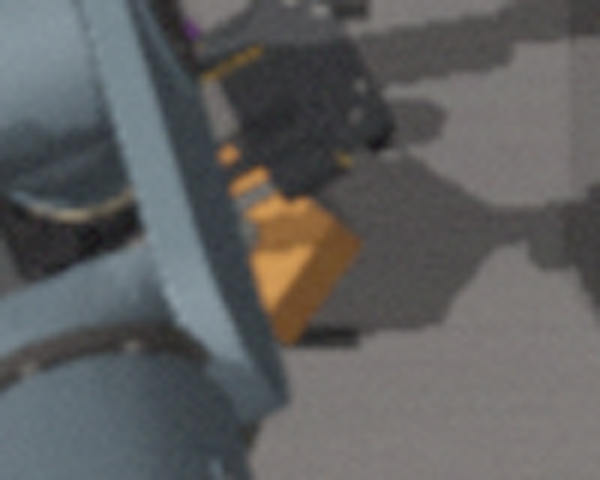

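move_arm([
  {"hand": 70, "x": 0.03, "y": 0, "z": 0.4, "wx": 0, "wy": 0, "wz": 0},
  {"hand": 70, "x": 0, "y": 0, "z": 0.6, "wx": 0, "wy": 0, "wz": 0},
  {"hand": 70, "x": 0, "y": 0, "z": 0.7, "wx": 0, "wy": 0, "wz": 0},
  {"hand": 70, "x": 0, "y": 0, "z": 0.6, "wx": 0, "wy": 0, "wz": 0},
  {"hand": 70, "x": 0, "y": 0, "z": 0.4, "wx": 0, "wy": 0, "wz": 0},
  {"hand": 70, "x": 0, "y": 0, "z": 0.2, "wx": 0, "wy": 0, "wz": 0},
  {"hand": 70, "x": 0, "y": 0, "z": 0.15, "wx": 0, "wy": 0, "wz": 0},
  {"hand": 0, "x": 0, "y": 0, "z": 0, "wx": 0, "wy": 0, "wz": 0},
  {"hand": 0, "x": 0, "y": 0, "z": 0, "wx": 0, "wy": 0, "wz": 0},
  {"hand": 0, "x": 0, "y": 0, "z": 0, "wx": 0, "wy": 0, "wz": 0},
  {"hand": 0, "x": 0, "y": 0, "z": 0, "wx": 0, "wy": 0, "wz": 0},
  {"hand": 0, "x": 0, "y": 0, "z": 0, "wx": 0, "wy": 0, "wz": 0},
  {"hand": 0, "x": 0, "y": 0, "z": 0, "wx": 0, "wy": 0, "wz": 0},
])

```text
time_s: 29.8
position: [0.5405, 0.3573, 0.0999]
tcp_rot: [[0.866, 0.5, 0.0], [0.5, -0.866, 0.0], [0.0, 0.0, -1.0]]
force: [0.1, 0.3, 0.3]
opening: 0.344
```

move_arm([
  {"hand": 0, "x": 0, "y": 0, "z": 0, "wx": 0, "wy": 0, "wz": 0},
  {"hand": 0, "x": 0, "y": 0, "z": 0, "wx": 0, "wy": 0, "wz": 0},
  {"hand": 0, "x": 0, "y": 0, "z": 0, "wx": 0, "wy": 0, "wz": 0},
  {"hand": 0, "x": 0, "y": 0, "z": 0, "wx": 0, "wy": 0, "wz": 0},
])

```text
time_s: 30.2
position: [0.5401, 0.3578, 0.0997]
tcp_rot: [[0.866, 0.499, -0.0], [0.499, -0.866, 0.001], [0.0, -0.001, -1.0]]
force: [-0.6, 1.2, 1.1]
opening: 0.204
```

Run:
```python
from h import *
delta([.539,.356,.0965])
c=ld('t8'); s=ld('s8')
crop('t8',298,225,338,272,12); crop('s8',190,180,255,230,10)
```

```text
t 30.2 pos [0.5401 0.3578 0.0997] j [23.6289 40.3996 84.2966  0.0642 55.3014 83.6321] F [-0.641   1.2012  1.0771] op 0.20418015940064743
units [-0.0729  0.0389  0.1299]
```

View pics/t8_c298_225.png

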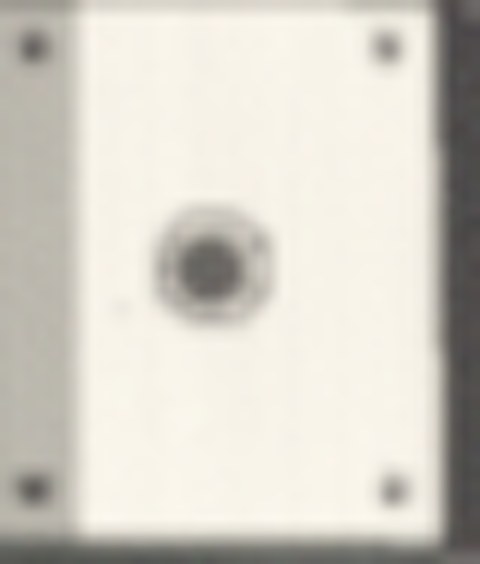

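View pics/s8_c190_180.png

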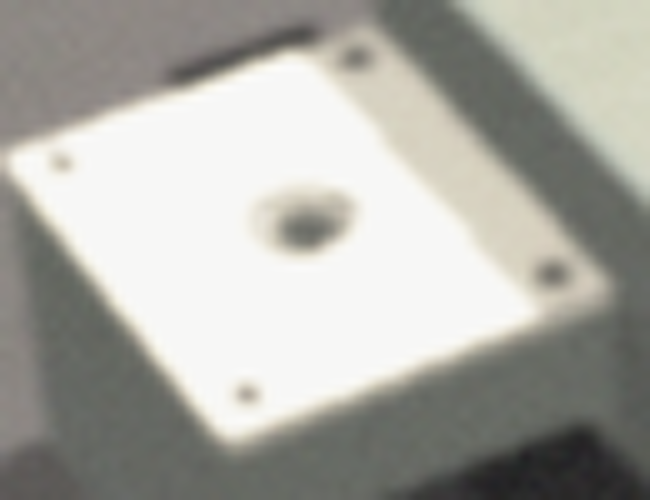

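Run:
```python
from h import *
c=ld('t8'); s=ld('s8')
print(ray(c,315.75,247.3,.09),ray(s,190+30.5,180+21.8,.09))
# plate rect via depth (top)
for C in (c,s):
    W=world(C);x,y,z=W[...,0],W[...,1],W[...,2]
    m=(abs(z-.09)<.006)&(x>.43)&(x<.6)&(y<-.018)&(y>-.14)
    m=cv2.morphologyEx(m.astype(np.uint8),cv2.MORPH_OPEN,np.ones((3,3)))>0
    print(m.sum(),cv2.minAreaRect(W[m][:,:2].astype(np.float32)),z[m].mean())
    m=(abs(z-.12)<.006)&(x>.4)&(x<.7)&(y<.2)&(y>-.03)
    print('hop',cv2.minAreaRect(W[m][:,:2].astype(np.float32)),z[m].mean())
```

```text
[ 0.5152 -0.0655  0.09  ] [ 0.5163 -0.0625  0.09  ]
1321 ((0.5171226859092712, -0.06763935834169388), (0.09487193822860718, 0.12003637850284576), 89.67279815673828) 0.08904045883104363
hop ((0.5483583807945251, 0.07550161331892014), (0.16930530965328217, 0.1999189704656601), 89.89126586914062) 0.1187130213644852
1346 ((0.5168298482894897, -0.06580568104982376), (0.09554962813854218, 0.1250193566083908), 89.7185287475586) 0.0901986120019702
hop ((0.5461974143981934, 0.07724306732416153), (0.17302396893501282, 0.2069540172815323), 89.45733642578125) 0.1188113329456523
```

move_arm([
  {"hand": 0, "x": 0, "y": 0, "z": -0.2, "wx": 0, "wy": 0, "wz": 0},
  {"hand": 0, "x": 0, "y": 0, "z": -0.4, "wx": 0, "wy": 0, "wz": 0},
  {"hand": 0, "x": 0, "y": 0, "z": -0.6, "wx": 0, "wy": 0, "wz": 0},
  {"hand": 0, "x": 0, "y": 0, "z": -0.8, "wx": 0, "wy": 0, "wz": 0},
  {"hand": 0, "x": 0, "y": 0, "z": -0.8, "wx": 0, "wy": 0, "wz": 0},
  {"hand": 0, "x": 0, "y": 0, "z": -0.8, "wx": 0, "wy": 0, "wz": 0},
  {"hand": 0, "x": 0, "y": 0, "z": -0.8, "wx": 0, "wy": 0, "wz": 0},
  {"hand": 0, "x": 0, "y": 0, "z": -0.8, "wx": 0, "wy": 0, "wz": 0},
  {"hand": 0, "x": 0, "y": 0, "z": -0.6, "wx": 0, "wy": 0, "wz": 0},
  {"hand": 0, "x": 0, "y": 0, "z": -0.3, "wx": 0, "wy": 0, "wz": 0},
  {"hand": 0, "x": 0, "y": 0, "z": -0.1, "wx": 0, "wy": 0, "wz": 0},
  {"hand": 0, "x": 0, "y": 0, "z": 0, "wx": 0, "wy": 0, "wz": 0},
])

```text
time_s: 31.4
position: [0.5404, 0.3567, 0.2551]
tcp_rot: [[0.866, 0.499, 0.0], [0.499, -0.866, -0.001], [0.0, 0.001, -1.0]]
force: [0.3, -0.5, -0.4]
opening: 0.203
```

Run:
```python
from h import *
delta([.5165,-.0642,.25])
c=cap('scene','s11'); crop('s11',300,40,420,200,4)
```

```text
t 31.4 pos [0.5404 0.3567 0.2551] j [23.5798 30.1789 76.5384 -0.0422 73.2745 83.6284] F [ 0.2794 -0.495  -0.3927] op 0.2025165240175833
units [-9.2367 14.1098  0.2132]
```

View pics/s11_c300_40.png

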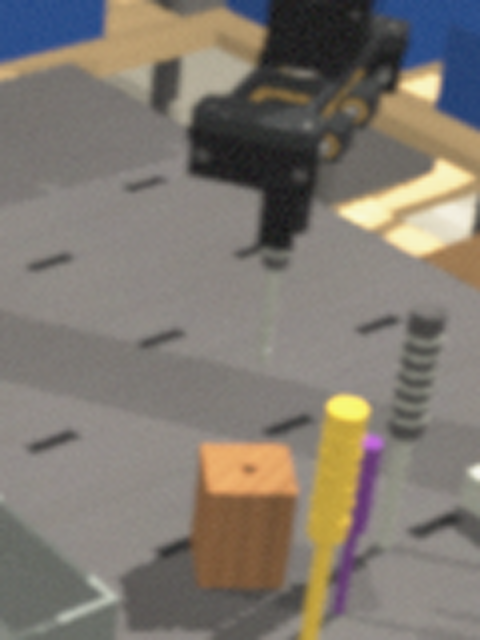

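Run:
```python
from h import *
s=ld('s11')
print(ray(s,300+250/4,40+469/4,.08)); print('tip at',ray(s,300+267/4,40+355/4,.165))
```

```text
[0.5397 0.3597 0.08  ]
tip at [0.5347 0.3658 0.165 ]
```

move_arm([
  {"hand": 0, "x": -0.2, "y": 0.3, "z": 0, "wx": 0, "wy": 0, "wz": 0},
  {"hand": 0, "x": -0.4, "y": 0.6, "z": 0, "wx": 0, "wy": 0, "wz": 0},
  {"hand": 0, "x": -0.6, "y": 0.9, "z": 0, "wx": 0, "wy": 0, "wz": 0},
  {"hand": 0, "x": -0.6, "y": 0.92, "z": 0, "wx": 0, "wy": 0, "wz": 0},
  {"hand": 0, "x": -0.6, "y": 0.92, "z": 0, "wx": 0, "wy": 0, "wz": 0},
  {"hand": 0, "x": -0.6, "y": 0.92, "z": 0, "wx": 0, "wy": 0, "wz": 0},
  {"hand": 0, "x": -0.6, "y": 0.92, "z": 0, "wx": 0, "wy": 0, "wz": 0},
  {"hand": 0, "x": -0.6, "y": 0.92, "z": 0, "wx": 0, "wy": 0, "wz": 0},
  {"hand": 0, "x": -0.6, "y": 0.92, "z": 0, "wx": 0, "wy": 0, "wz": 0},
  {"hand": 0, "x": -0.6, "y": 0.92, "z": 0, "wx": 0, "wy": 0, "wz": 0},
  {"hand": 0, "x": -0.6, "y": 0.92, "z": 0, "wx": 0, "wy": 0, "wz": 0},
  {"hand": 0, "x": -0.6, "y": 0.92, "z": 0, "wx": 0, "wy": 0, "wz": 0},
  {"hand": 0, "x": -0.6, "y": 0.92, "z": 0, "wx": 0, "wy": 0, "wz": 0},
  {"hand": 0, "x": -0.6, "y": 0.92, "z": 0, "wx": 0, "wy": 0, "wz": 0},
  {"hand": 0, "x": -0.6, "y": 0.92, "z": 0, "wx": 0, "wy": 0, "wz": 0},
  {"hand": 0, "x": -0.5, "y": 0.75, "z": 0, "wx": 0, "wy": 0, "wz": 0},
  {"hand": 0, "x": -0.3, "y": 0.5, "z": 0, "wx": 0, "wy": 0, "wz": 0},
  {"hand": 0, "x": 0, "y": 0, "z": 0, "wx": 0, "wy": 0, "wz": 0},
  {"hand": 0, "x": 0, "y": 0, "z": 0, "wx": 0, "wy": 0, "wz": 0},
  {"hand": 0, "x": 0, "y": 0, "z": 0, "wx": 0, "wy": 0, "wz": 0},
])

```text
time_s: 33.45
position: [0.5168, -0.062, 0.2546]
tcp_rot: [[0.866, 0.5, -0.0], [0.5, -0.866, 0.001], [-0.0, -0.001, -1.0]]
force: [0.0, -0.3, -0.4]
opening: 0.202
```

Run:
```python
from h import *
delta([.516,-.0645,.20])
```

```text
t 33.45 pos [ 0.5168 -0.062   0.2546] j [-19.164   19.9082  94.7337   0.0243  65.3951  40.8083] F [ 0.0107 -0.3374 -0.439 ] op 0.2021249435865216
units [-0.0775  0.074   2.1828]
```

move_arm([
  {"hand": 0, "x": -0.04, "y": 0.04, "z": 0.5, "wx": 0, "wy": 0, "wz": 0},
  {"hand": 0, "x": -0.04, "y": 0.03, "z": 0.6, "wx": 0, "wy": 0, "wz": 0},
  {"hand": 0, "x": 0, "y": 0, "z": 0.6, "wx": 0, "wy": 0, "wz": 0},
  {"hand": 0, "x": 0, "y": 0, "z": 0.4, "wx": 0, "wy": 0, "wz": 0},
  {"hand": 0, "x": 0, "y": 0, "z": 0.2, "wx": 0, "wy": 0, "wz": 0},
  {"hand": 0, "x": 0, "y": 0, "z": 0, "wx": 0, "wy": 0, "wz": 0},
  {"hand": 0, "x": 0, "y": 0, "z": 0, "wx": 0, "wy": 0, "wz": 0},
])

```text
time_s: 34.15
position: [0.5167, -0.0652, 0.1976]
tcp_rot: [[0.866, 0.5, 0.001], [0.5, -0.866, -0.0], [0.001, 0.001, -1.0]]
force: [1.2, -0.7, -1.3]
opening: 0.201
```

Run:
```python
from h import *
delta([.516,-.0645,.1443])
c=cap('scene','s12'); crop('s12',180,110,280,240,6)
c2=cap('top','t12'); crop('t12',280,200,360,280,7)
M=np.linalg.inv(np.array(c['pose']))
def proj(P):
    q=M@np.append(P,1); return c['fx']*q[0]/q[2]+c['cx'],c['fy']*q[1]/q[2]+c['cy']
p=st(False)['position']
for dz in (-.0897,-.0197,.02): print(dz,(np.array(proj(p+[0,0,dz]))-[180,110])*6)
print('hole',(np.array(proj([.516,-.0645,.09]))-[180,110])*6)
```

```text
t 34.15 pos [ 0.5167 -0.0652  0.1976] j [-19.5009  24.1554  98.5566   0.0017  57.2391  40.5005] F [ 1.1737 -0.7439 -1.3119] op 0.2012065545772834
units [-0.0101 -0.039   2.1307]
-0.0897 [233.5642 518.0872]
-0.0197 [219.7735 372.8885]
0.02 [211.4415 285.1618]
hole [238.0996 552.0673]
```

View pics/s12_c180_110.png

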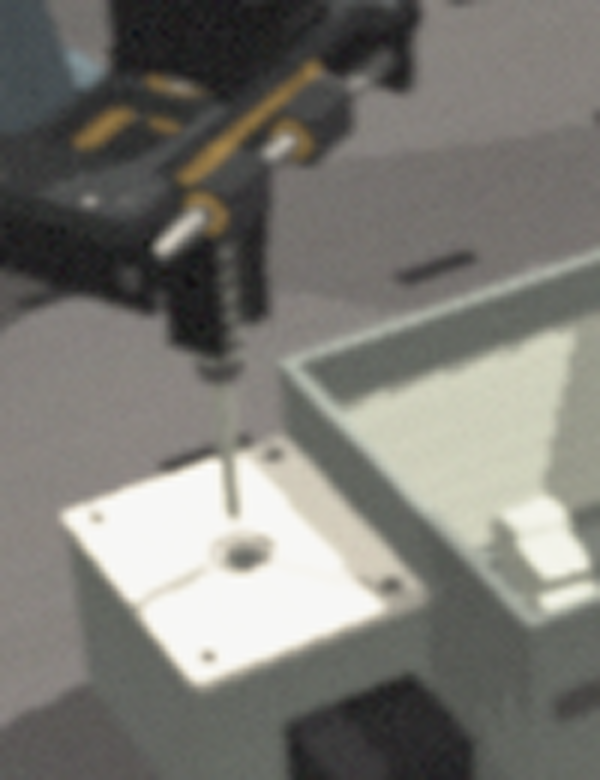

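View pics/t12_c280_200.png

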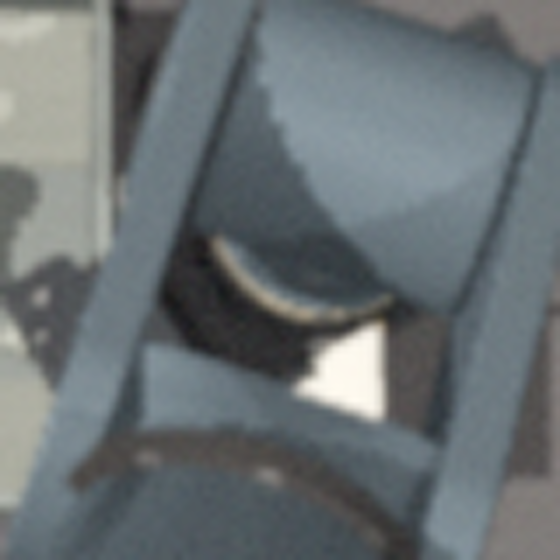

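move_arm([
  {"hand": 0, "x": 0, "y": -0.06, "z": 0.1, "wx": 0, "wy": 0, "wz": 0},
  {"hand": 0, "x": 0, "y": 0, "z": 0.2, "wx": 0, "wy": 0, "wz": 0},
  {"hand": 0, "x": 0, "y": 0, "z": 0.2, "wx": 0, "wy": 0, "wz": 0},
  {"hand": 0, "x": 0, "y": 0, "z": 0.2, "wx": 0, "wy": 0, "wz": 0},
  {"hand": 0, "x": 0, "y": 0, "z": 0.2, "wx": 0, "wy": 0, "wz": 0},
  {"hand": 0, "x": 0, "y": 0, "z": 0.2, "wx": 0, "wy": 0, "wz": 0},
  {"hand": 0, "x": 0, "y": 0, "z": 0.1, "wx": 0, "wy": 0, "wz": 0},
  {"hand": 0, "x": 0, "y": 0, "z": 0, "wx": 0, "wy": 0, "wz": 0},
])

```text
time_s: 35.05
position: [0.5152, -0.064, 0.1667]
tcp_rot: [[0.866, 0.5, -0.001], [0.5, -0.866, 0.0], [-0.001, -0.001, -1.0]]
force: [-0.0, 0.8, -0.2]
opening: 0.201
```

Run:
```python
from h import *
delta([.516,-.0637,.1457])
c=cap('scene','s13'); crop('s13',180,110,280,240,6)
```

```text
t 35.05 pos [ 0.5152 -0.064   0.1667] j [-19.4224  26.6888 100.4475  -0.0003  52.929   40.6097] F [-0.0313  0.7667 -0.2058] op 0.20135405411166904
units [0.0341 0.0083 0.8382]
```

View pics/s13_c180_110.png

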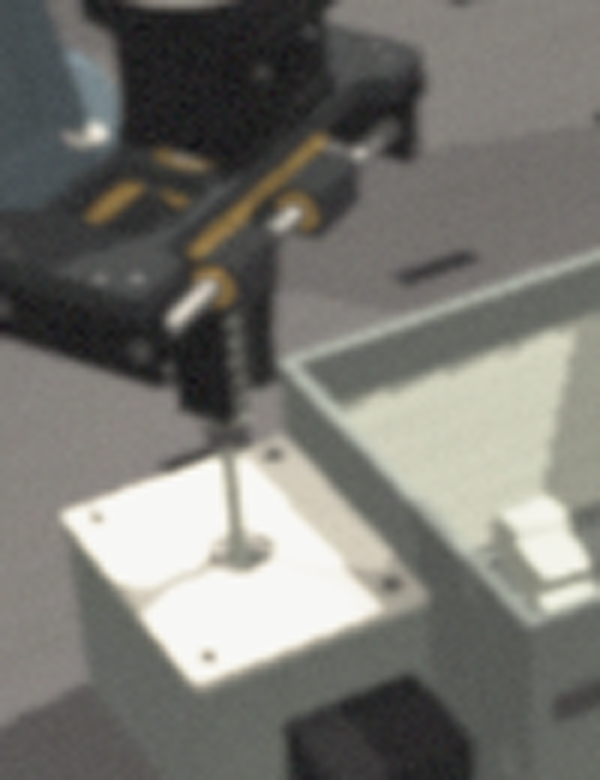

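move_arm([
  {"hand": 0, "x": 0.05, "y": -0.01, "z": 0.15, "wx": 0, "wy": 0, "wz": 0},
  {"hand": 0, "x": 0, "y": 0, "z": 0.2, "wx": 0, "wy": 0, "wz": 0},
  {"hand": 0, "x": 0, "y": 0, "z": 0.15, "wx": 0, "wy": 0, "wz": 0},
  {"hand": 0, "x": 0, "y": 0, "z": 0.1, "wx": 0, "wy": 0, "wz": 0},
  {"hand": 0, "x": 0, "y": 0, "z": 0.1, "wx": 0, "wy": 0, "wz": 0},
  {"hand": 0, "x": 0, "y": 0, "z": 0.05, "wx": 0, "wy": 0, "wz": 0},
  {"hand": 0, "x": 0, "y": 0, "z": 0, "wx": 0, "wy": 0, "wz": 0},
  {"hand": 0, "x": 0, "y": 0, "z": 0, "wx": 0, "wy": 0, "wz": 0},
])

```text
time_s: 35.9
position: [0.5163, -0.0631, 0.1487]
tcp_rot: [[0.866, 0.5, -0.0], [0.5, -0.866, 0.0], [-0.0, -0.0, -1.0]]
force: [-0.2, 0.4, 2.4]
opening: 0.202
```

move_arm([
  {"hand": 0, "x": 0, "y": 0, "z": 0.08, "wx": 0, "wy": 0, "wz": 0},
  {"hand": 0, "x": 0, "y": 0, "z": 0.06, "wx": 0, "wy": 0, "wz": 0},
  {"hand": 0, "x": 0, "y": 0, "z": 0, "wx": 0, "wy": 0, "wz": 0},
  {"hand": 0, "x": 0, "y": 0, "z": 0, "wx": 0, "wy": 0, "wz": 0},
])

```text
time_s: 36.3
position: [0.5165, -0.0632, 0.1455]
tcp_rot: [[0.866, 0.5, 0.0], [0.5, -0.866, -0.0], [0.0, 0.0, -1.0]]
force: [-1.5, 0.7, 6.9]
opening: 0.198
```

move_arm([
  {"hand": 0, "x": 0, "y": 0, "z": 0.04, "wx": 0, "wy": 0, "wz": 0},
  {"hand": 0, "x": 0, "y": 0, "z": 0, "wx": 0, "wy": 0, "wz": 0},
  {"hand": 0, "x": 0, "y": 0, "z": 0, "wx": 0, "wy": 0, "wz": 0},
])

```text
time_s: 36.6
position: [0.5166, -0.0632, 0.1453]
tcp_rot: [[0.866, 0.5, 0.001], [0.5, -0.866, -0.0], [0.001, 0.001, -1.0]]
force: [-2.3, 1.6, 12.3]
opening: 0.201
```

move_arm([
  {"hand": 0, "x": 0, "y": 0, "z": 0, "wx": 0, "wy": 0, "wz": 0},
  {"hand": 0, "x": 0, "y": 0, "z": 0, "wx": 0, "wy": 0, "wz": 0},
  {"hand": 0, "x": 0, "y": 0, "z": 0, "wx": 0, "wy": 0, "wz": 0},
  {"hand": 0, "x": 0, "y": 0, "z": 0, "wx": 0, "wy": 0, "wz": 0},
  {"hand": 0, "x": 0, "y": 0, "z": 0, "wx": 0, "wy": 0, "wz": 0},
])

```text
time_s: 37.1
position: [0.5166, -0.0632, 0.1453]
tcp_rot: [[0.866, 0.5, 0.001], [0.5, -0.866, -0.0], [0.001, 0.001, -1.0]]
force: [-3.0, 1.2, 12.6]
opening: 0.202
```

Run:
```python
from h import *
delta([.516,-.0637,.1457])
c=cap('scene','s14')
```

```text
t 37.1 pos [ 0.5166 -0.0632  0.1453] j [-19.2888  28.6508 101.4179   0.003   49.8841  40.7375] F [-3.0175  1.2149 12.5776] op 0.2022448754477149
units [-0.0316  0.0054 -0.0166]
```

View pics/s14.png

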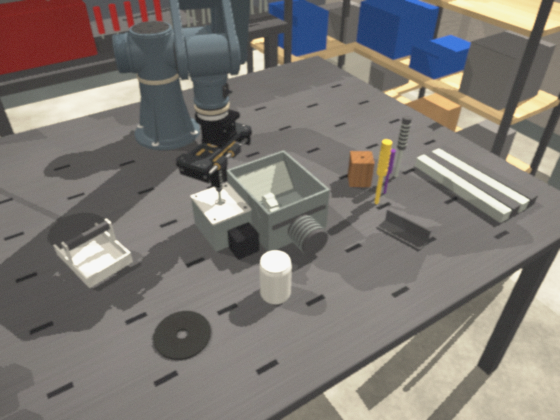

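The button is against its stop with a steady force of about 12.6 N. The tray stands at (92,250) and everything else is where it was, so I am handing in.

Run:
```python
from h import *
order.hand_in(); s=bot.read_state(); print(s['time_s'],s['force'],s['position'])
```

```text
the job is handed in; nothing more can be done
the job is handed in; nothing more can be done
```

The job is done and handed in at 37 s. I emptied all four slugs into the hopper, stood the tray back on its original spot, and finished with the stylus pressing the restart button down through the hole.

**Slugs and tray:** After the tipping, the top view showed all four slugs inside the hopper. The last picture showed the tray empty and upright.

**Button:** The grip stayed at 17.6 mm on the 18 mm handle. The upward force held steady at about 12.6 N for half a second; the button needs 5 N to go fully down. The last 1 mm of commanded push moved the tool only 0.2 mm and added about 5 N. By my reckoning the tip was at 0.056 m, the fully-down height.

**Other things:** The bystanders and look-alike styluses stood where they were in the last picture.

**Disagreements:** The two cameras differed by 2 to 3 mm in y for the hole, the holder and the hopper. I aimed between them, and the stylus went through the hole without touching. One early reading of the stylus tip was off by about 10 mm, but it agreed to within 1 px when checked over the hole. I could not read the button's travel or the state after hand-in directly.

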